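# Push a tin into the packed row of a slanted counter display

### The arm

A 6-joint arm with a two-finger parallel gripper is mounted at the origin on the work surface. World frame = base frame: x ahead of the robot, y to its left, z up, the work surface at z = 0. Lengths are in m, angles in rad, forces in N, time in s.
With the tool pointing down it reaches from about 0.35 to 0.725 m from the base axis. Payload 4.3 kg.
Tool frame: the origin (TCP) lies at the very end of the fingers, on their centre line; the grasp point (between the pads) lies 19 mm behind it; z points along the fingers, x is the direction in which the jaws open and shut, and the axes are right-handed (so a half turn about z gives the same grasp; the last joint's range is limited). The gripper opens to 85 mm and grips with 20 to 120 N. Pads are 22 mm wide; open, the fingers measure 114 mm over their backs; the gripper's body (76 mm by 85 mm) begins 54 mm behind the grasp point. The pads swing forward as they close: fully open they stand 13 mm farther back than shut.
Start: joints at [-1.407, 0.377, 0.081, 1.274, 0, 1.46], TCP at [0.155, -0.554, 0.231] pointing down, gripper open.
Joint ranges: [-2.72, 2.72], [-0.84, 1.66], [-1.02, 1.22], [-1.77, 2.12], [-1.37, 1.28], [-3.14, 3.14]. Speed limits (rad/s): [2.57, 2.57, 3.14, 3.14, 3.14, 3.14].

### API

Orientations are given as a 3x3 rotation matrix whose columns are the frame's x, y, z axes.
In Python, from workcell import telemetry, viewer, sign_off, finder gives the robot as it stands.
- The arm moves only by the shell command python3 -m handwheel 'ROWS' [OPENING] [FORCE]. ROWS is JSON, a list that holds one entry, the list of rows, each a list of 4 numbers: the shift along the tool's x, y, z in cm, then the turn about the tool's z in units of 5 degrees (1.0 is 5 degrees). A call has 1 to 20 rows; each row shifts and turns the commanded pose from where the row before left it, along the tool's axes as they then stand; what a row does not reach is not made up. A row lasts 1/10 s, in which the tool goes at most 50 mm and 8.59 degrees, less where a joint would pass 70% of its speed; a pose out of reach is approached as far as the arm can. A call with a gripper value outside its range is refused whole. OPENING is the opening in per cent of the stroke, from 0 (shut) to 100 (fully open), set as the call begins (- or left out, the last holds). The fingers move at their own pace and stop on an object; FORCE is the grip in N (left out, the last holds). Time passes only in rows, so rows that do not move let the fingers close. It gives the time, the measured TCP pose, the force and the opening at its end, in the units of the state.
- telemetry.get_obs(): the state, without advancing time (a new reading comes with each control period).
- viewer.camera(name): name is "scene" or "top" or "wrist"; returns a dict with "pixels" (480x640x3 uint8, red, green, blue), "fx", "fy", "cx", "cy" (pixels), "R" (3x3) and "t" (3): a world point X has camera coordinates R X + t; the wrist camera has in their place "tool_from_camera" (4x4, takes a point from camera to tool coordinates, whose origin is the TCP and whose axes are the tool frame's). Camera axes: x right, y down, z forward; pixel columns grow to the right and rows downward; lengths in m; the calibration is good to about 2 mm. A picture is of the moment at which its call begins: read the wrist's pose just before it. There is no depth.
- sign_off(): hands the job in, once; it reports no verdict.
Trained networks look in the newest picture that a camera, given by its name, has taken for a name from the list of things; names that differ only in an ending like _2 or _b are one class to them, and where a whole thing is asked for, a point or a joint stands for the part that bears it (a point fixed in the world has none). Each returns a list of dicts, best first, with "conf" (0 to 1); they miss things now and then, are a little off and sometimes report something else, mostly with a low value. They report only what shows in the picture. A call takes as long as a camera call. They do not tell look-alikes from the thing itself.
- finder.look_for(target, camera): "centre" ([x, y, z] in m, in world coordinates, good to about 4 mm: the middle of the surface that is visible of it).
- finder.masks_of(target, camera): "region" (480x640 bool, what is visible of it).
The state is a dict: "clock": time; "joint_positions": joint angles; "joint_velocities": joint speeds; "tau": joint torques, N m; "ee_pos": TCP position; "ee_rot": TCP orientation; "contact_force": force on the tool from outside, world axes, zero at the start; "ft_torque": the same for the moment, N m; "grip_width": finger opening in m.
Only numpy, scipy, OpenCV 4.12 (cv2) and the standard library are available. Lean on these libraries where they do the work, as an engineer would, in place of code of your own. Each camera call takes 0.05 s, during which the arm holds its last target.

### The job

Refill the slanted counter display: push the yellow tin, foot first and gently, into the narrow gap between the red-lidded and the black-lidded tin, nudging the row apart, until it stands fully home on the rack floor like the others. Leave the other tins standing side by side in the rack and the other things on the counter where they are, then let go.

Things in the scene. Friction and masses are not known exactly. Their poses are not given: they have to be found in the camera images.
- tin_new_centre (a point): Centre of the yellow tin with orange lid, to be inserted; it stands upright and free on the counter. All five tins are alike and rigid: 60 mm deep (own x), 32 mm thick (y), 122 mm high (z), centre 61 mm above the foot, 0.15 to 0.31 kg, same either way round. The foot is a wedge: 14 mm thick at the bottom, full 32 mm from 20 mm up. The 60 mm depth is constant up to 114 mm.
- tin_red_centre (a point): Centre of the white tin with red lid and band, in the rack at one side of the gap; it can slide along the row and lean a little. Tin tops: from 100 to 114 mm up the shoulders narrow from 32 to 18 mm thick; the lid above is 18 mm thick, 54 mm deep, 8 mm high. So the gap's mouth is a wide V.
- tin_black_centre (a point): Centre of the white tin with black lid and band, at the other side of the gap (red and black may have changed places). The gap between the bodies of these two is 9 to 13 mm at the start, so the row must be pushed apart by 19 to 23 mm. Tins slide easily (friction about 0.2 on tins and rack); leaning tins can jam the wedge, then ease it up and rock it along the row.
- tin_left_centre (a point): Centre of the brown tin with white lid at the +y end of the row, 0 to 4 mm from its neighbour. Beyond it is 1 to 20 mm of free room, then a fixed dark steel end stop, 85 mm high, whose place is not reported: how far this side gives way must be felt as sideways force, or seen.
- tin_right_centre (a point): Centre of the brown tin with white lid at the -y end of the row, 0 to 4 mm from its neighbour; 1 to 20 mm of free room beyond it, then the other end stop. The stops are 164 mm apart inside (five tins and 4 mm to spare); their middle lies at y = +5.5 to +9 or -5.5 to -9 mm of the cradle: one side, not known which, hardly gives.
- cradle: Slanted fixed wooden seat of the rack. Origin: middle of the floor's surface, 65 mm above the counter; floor = plane z 0, 80 x 220 mm (x, y). y runs along the row; z is the way tins stand, leaning 30 deg towards the robot: insert along -z. Back board surface at x = -31.5 mm, 65 mm high; tins lean on it, centres at x -1, z 61 mm. Front open but for a 12 mm high bar from x = 35 mm.
- syrup: Bystander: flat black syrup bottle with red cap, 34 x 56 x 106 mm, loose; origin under its centre.
- carton: Bystander: white sweet carton with a red stripe, 100 x 150 x 36 mm, loose; origin under its centre.
- teacup: Bystander: blue tea cup, 72 mm across, 70 mm high, loose; origin under its centre.
Mind the look-alikes: they are no part of the job. What is shaped like the part that bears tin_right_centre but purple or turquoise is not meant.

How it is judged:
By the outcome, as a careful person would: the job done as asked, in the order asked, and still so for the second after the job is handed in, with the robot touching nothing.
It also fails if it takes over 64 s, if anything falls off the work surface, if the arm or the gripper's body presses on something with over 40 N, if the wrist force passes 120 N, or if a joint passes its speed limit or range.

## Working session

There is one attempt and no reset: what is moved stays moved. The work goes in short steps, Python scripts to look and compute and a shell command to move; the robot and the scene stay as the last step left them, time stands still between calls to the robot, and variables do not carry over. Pictures are saved under pics/ and viewed, and the job is handed in when it is done.

```bash
ls; mkdir -p pics; python3 - <<'E'
from workcell import telemetry, viewer, finder
import cv2,numpy as np
o=telemetry.get_obs()
for k,v in o.items(): print(k,np.round(v,3).tolist())
for n in ("scene","top"):
    c=viewer.camera(n); cv2.imwrite(f"pics/{n}0.png",c["pixels"][:,:,::-1])
    print(n,c["fx"],c["cx"],c["cy"],np.round(c["R"],3).tolist(),np.round(c["t"],3).tolist())
    for t in ["tin_new_centre","tin_red_centre","tin_black_centre","tin_left_centre","tin_right_centre","cradle","syrup","carton","teacup"]:
        for d in finder.look_for(t,n)[:4]: print(" ",t,np.round(d["centre"],4).tolist(),round(d["conf"],2))
E
```

```text
pics
clock 0.0
joint_positions [-1.407, 0.378, 0.08, 1.274, 0.0, 1.461]
joint_velocities [-0.002, 0.0, 0.0, 0.0, 0.001, -0.0]
tau [-0.001, -46.359, 26.988, 0.021, -0.0, -0.0]
ee_pos [0.155, -0.553, 0.23]
ee_rot [[0.27, -0.963, -0.0], [-0.963, -0.27, 0.002], [-0.002, -0.0, -1.0]]
contact_force [-0.603, -0.326, 0.224]
ft_torque [0.023, -0.023, -0.024]
grip_width 0.086
scene 556.0587848865518 317.29988602738683 233.2545612131851 [[0.847, 0.531, 0.022], [0.322, -0.479, -0.816], [-0.423, 0.698, -0.577]] [-0.443, -0.081, 1.645]
  tin_new_centre [0.5168, -0.2189, 0.0745] 0.76
  tin_red_centre [0.5472, 0.1159, 0.1445] 0.89
  tin_black_centre [0.5499, 0.0762, 0.1476] 0.91
  tin_left_centre [0.5509, 0.1522, 0.1458] 0.67
  tin_left_centre [0.5473, 0.116, 0.1402] 0.32
  tin_right_centre [0.3484, 0.1461, 0.0291] 0.97
  tin_right_centre [0.5314, 0.0389, 0.1514] 0.84
  tin_right_centre [0.7853, -0.0134, 0.0308] 0.72
  tin_right_centre [0.4027, -0.1047, 0.0301] 0.66
  cradle [0.5475, 0.0102, 0.0761] 0.8
  syrup [0.7178, -0.3475, 0.0711] 0.72
  carton [0.7439, -0.2035, 0.0353] 0.83
  teacup [0.3837, 0.3483, 0.0599] 0.64
  teacup [0.5522, 0.1505, 0.1466] 0.26
  teacup [0.5495, 0.0782, 0.1446] 0.18
top 514.8974024356688 319.93449059222775 244.5265746392838 [[0.004, -1.0, -0.027], [-0.998, -0.003, -0.055], [0.055, 0.027, -0.998]] [0.024, 0.51, 1.128]
  tin_new_centre [0.5035, -0.1958, 0.1066] 0.59
  tin_red_centre [0.5268, 0.1214, 0.1526] 0.88
  tin_black_centre [0.5277, 0.0772, 0.1607] 0.61
  tin_left_centre [0.5244, 0.1535, 0.1611] 0.63
  tin_right_centre [0.399, -0.103, 0.0298] 0.82
  tin_right_centre [0.3388, 0.1607, 0.0326] 0.77
  tin_right_centre [0.7783, 0.0058, 0.0315] 0.75
  tin_right_centre [0.5228, 0.0437, 0.157] 0.69
  cradle [0.57, 0.0229, 0.0809] 0.66
  syrup [0.6964, -0.3132, 0.0713] 0.94
  carton [0.728, -0.1907, 0.0387] 0.73
  teacup [0.4007, 0.3426, 0.0317] 0.56
```

View pics/scene0.png

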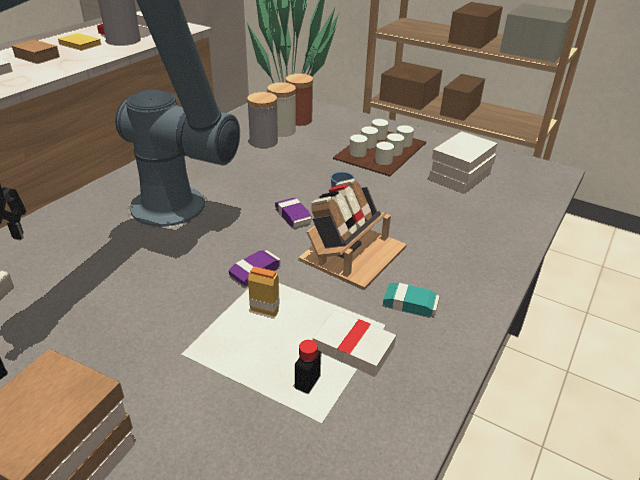

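View pics/top0.png

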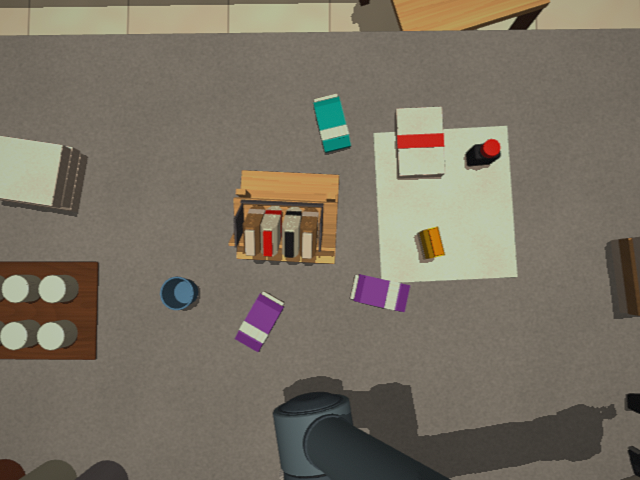

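The scene view shows the yellow tin at (264,290) and the rack tins at about (345,215). The purple packs at (293,210) and (253,267) and the turquoise one at (410,298) are look-alikes. The top view shows the yellow tin at (431,243) and the rack row from (252,235) to (308,240). Only the yellow and orange tin fits tin_new. I'll enlarge both.

```bash
python3 - <<'E'
import cv2
t=cv2.imread("pics/top0.png"); s=cv2.imread("pics/scene0.png")
cv2.imwrite("pics/c_top.png",cv2.resize(t[150:285,220:355+0],(800,800*135//135),interpolation=cv2.INTER_CUBIC)[:600*800//600][:800].copy()[0:800:1] if 0 else cv2.resize(t[160:272,222:352],(696,600),interpolation=cv2.INTER_CUBIC))
a=cv2.resize(s[170:290,290:410],(400,400),interpolation=cv2.INTER_CUBIC)
b=cv2.resize(t[210:270,400:460],(400,400),interpolation=cv2.INTER_CUBIC)
cv2.imwrite("pics/c_sc.png",cv2.hconcat([a,b]))
E
```

```text
(no output)
```

View pics/c_top.png

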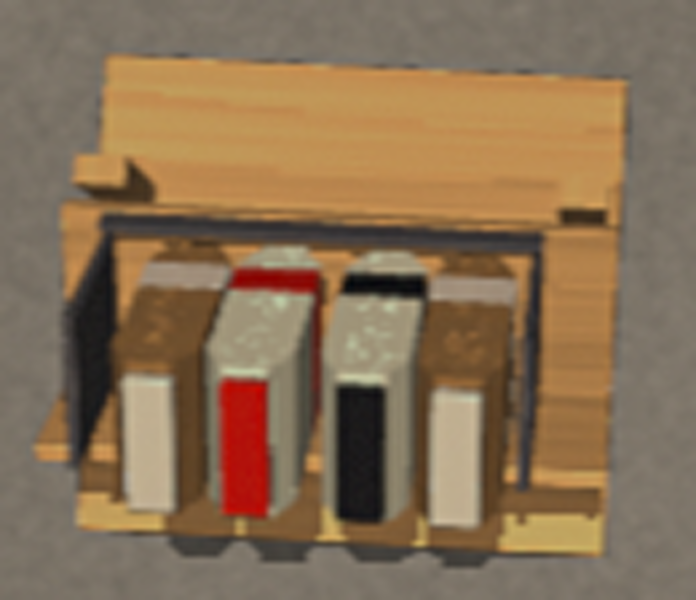

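View pics/c_sc.png

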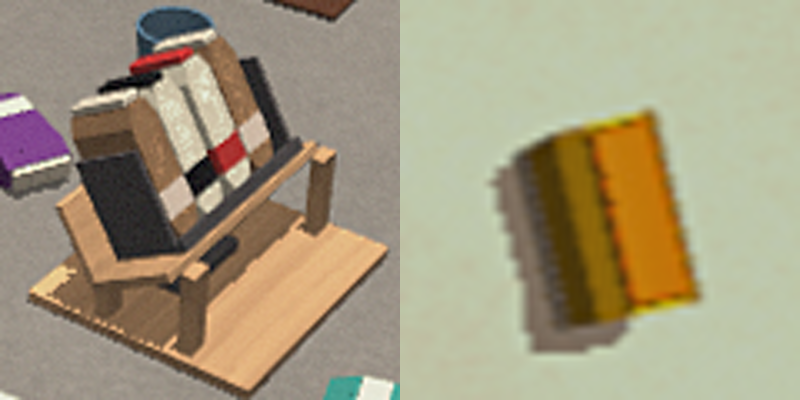

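```bash
cat > h.py <<'E'
import numpy as np,cv2
from workcell import telemetry, viewer, finder
def st():
    o=telemetry.get_obs(); R=np.array(o["ee_rot"]);p=np.array(o["ee_pos"])
    print("t %.2f"%o["clock"],"p",np.round(p,4),"ang %.1f"%np.degrees(np.arctan2(R[1,0],R[0,0])),"F",np.round(o["contact_force"],1),"w %.4f"%o["grip_width"],"j",np.round(o["joint_positions"],2)); return p,R
def go(t,ang=None):
    p,R=st(); d=R.T@(np.array(t)-p)*100; print("tool shift cm",np.round(d,2))
    if ang is not None:
        a=np.degrees(np.arctan2(R[1,0],R[0,0])); da=(ang-a+180)%360-180
        print("turn units",round(-da/5,2))
        c,s=np.cos(np.radians(ang)),np.sin(np.radians(ang))
        R2=np.array([[c,s,0],[s,-c,0],[0,0,-1.]]); print("shift if after turn",np.round(R2.T@(np.array(t)-p)*100,2))
def snap(n,f):
    p,R=st() if n=="wrist" else (None,None)
    c=viewer.camera(n); cv2.imwrite(f,c["pixels"][:,:,::-1])
    K=np.array([[c["fx"],0,c["cx"]],[0,c["fy"],c["cy"]],[0,0,1]])
    if n=="wrist":
        T=np.array(c["tool_from_camera"]); W=np.eye(4);W[:3,:3]=R;W[:3,3]=p; M=np.linalg.inv(W@T)
    else: M=np.eye(4);M[:3,:3]=c["R"];M[:3,3]=c["t"]
    np.savez(f.replace(".png",".npz"),K=K,M=M); return K,M
def load(f): d=np.load(f.replace(".png",".npz")); return d["K"],d["M"]
def proj(K,M,X):
    X=np.atleast_2d(X); c=X@M[:3,:3].T+M[:3,3]; q=c@K.T; return q[:,:2]/q[:,2:]
def atz(K,M,uv,z):
    uv=np.atleast_2d(uv); o=-M[:3,:3].T@M[:3,3]; r=np.c_[uv,np.ones(len(uv))]@np.linalg.inv(K).T@M[:3,:3]
    return o+r*((z-o[2])/r[:,2])[:,None]
def cradle(x,y,yaw):
    c,s=np.cos(yaw),np.sin(yaw); Rz=np.array([[c,-s,0],[s,c,0],[0,0,1]])
    a=-np.pi/6; Ry=np.array([[np.cos(a),0,np.sin(a)],[0,1,0],[-np.sin(a),0,np.cos(a)]])
    return Rz@Ry, np.array([x,y,0.065])
E
python3 -m handwheel '[[[-1.22,-2.13,-0.15,0.05],[-1.22,-2.13,-0.15,0.05],[-1.22,-2.13,-0.15,0.05],[-1.22,-2.13,-0.15,0.05],[-1.22,-2.13,-0.15,0.05],[-1.22,-2.13,-0.15,0.05],[-1.22,-2.13,-0.15,0.05],[-1.22,-2.13,-0.15,0.05],[-1.22,-2.13,-0.15,0.05],[-1.22,-2.13,-0.15,0.05],[-1.22,-2.13,-0.15,0.05],[-1.22,-2.13,-0.15,0.05],[-1.22,-2.13,-0.15,0.05],[-1.22,-2.13,-0.15,0.05],[-1.22,-2.13,-0.15,0.05],[-1.22,-2.13,-0.15,0.05],[-1.22,-2.13,-0.15,0.05],[-1.22,-2.13,-0.15,0.05],[-1.22,-2.13,-0.15,0.05],[0,0,0,0]]]'
python3 - <<'E'
from h import *
K,M=snap("wrist","pics/w1.png"); print(K[0],np.round(M,3).tolist())
for d in finder.look_for("tin_new_centre","wrist"): print(d)
E
```

```text
clock: 3.0
ee_pos: [0.497, -0.2325, 0.2599]
ee_rot: [[0.193, -0.981, 0.001], [-0.981, -0.193, 0.0], [-0.0, -0.001, -1.0]]
contact_force: [-0.6, -0.0, -0.3]
grip_width: 0.0852
t 3.00 p [ 0.497  -0.2325  0.2599] ang -78.9 F [-0.6 -0.  -0.3] w 0.0852 j [-0.55  0.32  0.07  1.32  0.    2.39]
[402.48853865   0.         319.69231695] [[0.193, -0.981, 0.0, -0.325], [-0.937, -0.184, 0.297, 0.376], [-0.292, -0.058, -0.955, 0.54], [0.0, 0.0, 0.0, 1.0]]
{'centre': [0.5101, -0.2031, 0.1128], 'conf': 0.69}
```

View pics/w1.png

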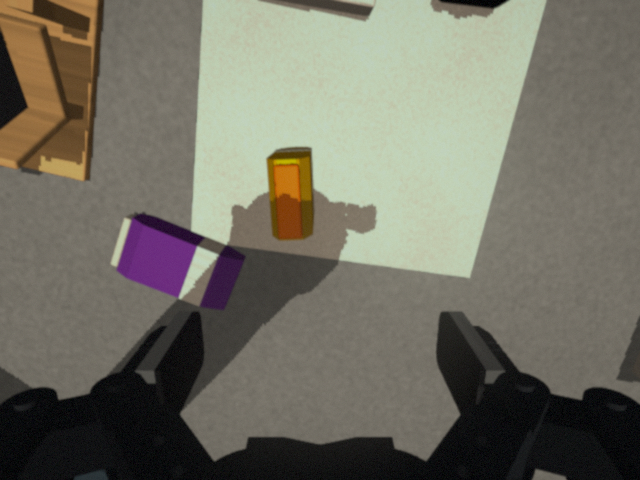

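The wrist view shows the yellow tin, lid roughly (275..302, 163..238). It is the only yellow and orange one. The purple look-alike is at (178,262). I'll enlarge to read the lid corners.

```bash
python3 - <<'E'
from h import *
i=cv2.imread("pics/w1.png")[140:250,250:340]
cv2.imwrite("pics/w1c.png",cv2.resize(i,None,fx=5.4,fy=5.4,interpolation=cv2.INTER_CUBIC))
a=cv2.imread("pics/w1.png").astype(int); b,g,r=a[...,0],a[...,1],a[...,2]
# orange: r high, g about half
m=((r-b>80)&(g<0.62*r)&(g>0.3*r)).astype(np.uint8); n,l,s,c=cv2.connectedComponentsWithStats(m)
for k in range(1,n):
    if s[k][4]>200: print(s[k],c[k])
# lid corners by rect over orange comp nearest tin
k=[k for k in range(1,n) if s[k][4]>200 and 260<c[k][0]<320 and 150<c[k][1]<250][0]
pts=np.argwhere(l==k)[:,::-1].astype(np.float32); box=cv2.boxPoints(cv2.minAreaRect(pts)); print(box)
K,M=load("pics/w1.png"); print(np.round(atz(K,M,box,0.122),4), atz(K,M,box,0.122).mean(0))
E
```

```text
[ 273  164   30   75 1876] [287.71162047 200.7803838 ]
[[272.5135  164.99925]
 [298.7072  163.58339]
 [302.7072  237.58339]
 [276.5135  238.99925]]
[[ 0.533  -0.193   0.122 ]
 [ 0.5375 -0.2107  0.122 ]
 [ 0.4853 -0.223   0.122 ]
 [ 0.4806 -0.2044  0.122 ]] [ 0.50910394 -0.20779611  0.122     ]
```

View pics/w1c.png

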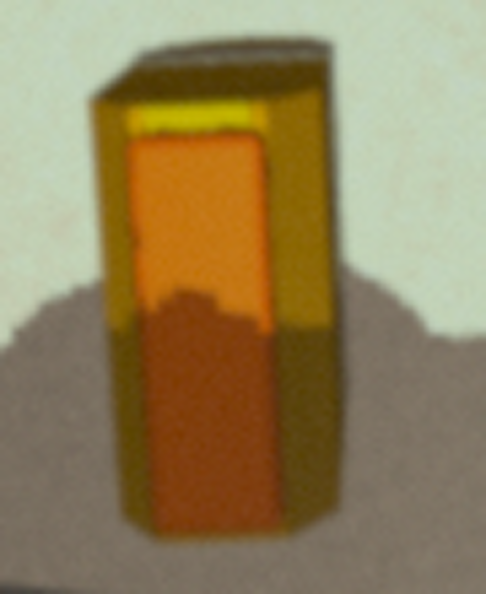

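```bash
python3 - <<'E'
from h import *
go([0.509,-0.208,0.071],-77)
E
```

```text
t 3.10 p [ 0.4952 -0.2341  0.2597] ang -79.0 F [-0.1  0.1  0.4] w 0.0855 j [-0.56  0.32  0.07  1.32 -0.    2.39]
tool shift cm [-2.3  -1.86 18.87]
turn units -0.4
shift if after turn [-2.23 -1.93 18.87]
```

```bash
python3 -m handwheel '[[[0,0,0,-0.4],[-1.1,-0.95,1.0,0],[-1.1,-0.95,1.0,0],[0,0,2.5,0],[0,0,2.5,0],[0,0,2.5,0],[0,0,2.5,0],[0,0,0,0]]]'
python3 - <<'E'
from h import *
K,M=snap("wrist","pics/w2.png")
for i in range(3): go([0.509,-0.208,0.071],-77)
E
```

```text
clock: 3.9
ee_pos: [0.5056, -0.2059, 0.1354]
ee_rot: [[0.224, -0.975, -0.007], [-0.975, -0.224, 0.004], [-0.006, 0.006, -1.0]]
contact_force: [-1.6, 0.4, -0.6]
grip_width: 0.0851
t 3.90 p [ 0.5056 -0.2059  0.1354] ang -77.1 F [-1.6  0.4 -0.6] w 0.0851 j [-0.5   0.37 -0.18  1.03  0.    2.41]
t 3.95 p [ 0.5068 -0.2067  0.1376] ang -77.1 F [-0.2  0.3  0.4] w 0.0853 j [-0.5   0.37 -0.18  1.03  0.    2.41]
tool shift cm [ 0.2  -0.21  6.65]
turn units -0.01
shift if after turn [ 0.18 -0.18  6.66]
t 3.95 p [ 0.5068 -0.2067  0.1376] ang -77.1 F [-0.2  0.3  0.4] w 0.0853 j [-0.5   0.37 -0.18  1.03  0.    2.41]
tool shift cm [ 0.2  -0.21  6.65]
turn units -0.01
shift if after turn [ 0.18 -0.18  6.66]
t 3.95 p [ 0.5068 -0.2067  0.1376] ang -77.1 F [-0.2  0.3  0.4] w 0.0853 j [-0.5   0.37 -0.18  1.03  0.    2.41]
tool shift cm [ 0.2  -0.21  6.65]
turn units -0.01
shift if after turn [ 0.18 -0.18  6.66]
```

View pics/w2.png

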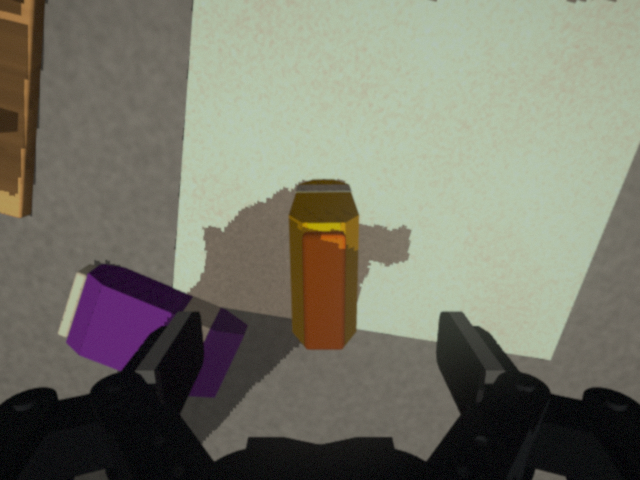

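The tin is centred between the jaws, lid at (304..345, 234..349). The purple pack is lower than the tin and off to the left. I'll check the centre, then descend.

```bash
python3 - <<'E'
from h import *
K,M=load("pics/w2.png"); q=atz(K,M,[(304,235),(344,234),(346,349),(305,349)],.122); print(q,q.mean(0))
d=(q[0]+q[1]-q[2]-q[3]); print(np.degrees(np.arctan2(d[1],d[0])))
go(np.r_[q.mean(0)[:2],.071],-77)
E
```

```text
[[ 0.53332423 -0.19381576  0.122     ]
 [ 0.53739804 -0.20953781  0.122     ]
 [ 0.48552957 -0.22337361  0.122     ]
 [ 0.48137006 -0.20555312  0.122     ]] [ 0.50940547 -0.20807007  0.122     ]
13.837402004459433
t 3.95 p [ 0.5068 -0.2067  0.1376] ang -77.1 F [-0.2  0.3  0.4] w 0.0853 j [-0.5   0.37 -0.18  1.03  0.    2.41]
tool shift cm [ 0.22 -0.25  6.65]
turn units -0.01
shift if after turn [ 0.19 -0.22  6.66]
```

```bash
python3 -m handwheel '[[[0.1,-0.12,2.2,-0.1],[0.1,-0.12,2.2,0],[0,0,2.2,0],[0,0,0,0]]]'
python3 -m handwheel '[[[0,0,0,0],[0,0,0,0],[0,0,0,0],[0,0,0,0],[0,0,0,0],[0,0,0,0],[0,0,0,0],[0,0,0,0]]]' 0 40
python3 -m handwheel '[[[0,0,-1,0],[0,0,-2,0],[0,0,-2,0],[0,0,0,0]]]'
python3 - <<'E'
from h import *
K,M=snap("wrist","pics/w3.png"); st()
E
```

```text
clock: 4.35
ee_pos: [0.5102, -0.2088, 0.0724]
ee_rot: [[0.232, -0.973, -0.003], [-0.973, -0.232, 0.002], [-0.002, 0.003, -1.0]]
contact_force: [0.1, -0.4, 0.4]
grip_width: 0.0852
clock: 5.15
ee_pos: [0.5124, -0.2101, 0.0751]
ee_rot: [[0.232, -0.973, 0.002], [-0.973, -0.232, -0.001], [0.001, -0.002, -1.0]]
contact_force: [-0.4, 0.7, 6.2]
grip_width: 0.0314
clock: 5.55
ee_pos: [0.5133, -0.211, 0.1266]
ee_rot: [[0.232, -0.973, 0.004], [-0.973, -0.232, -0.003], [0.004, -0.004, -1.0]]
contact_force: [1.2, -0.6, -1.7]
grip_width: 0.0314
t 5.55 p [ 0.5133 -0.211   0.1266] ang -76.6 F [ 1.2 -0.6 -1.7] w 0.0314 j [-0.5   0.38 -0.19  1.   -0.    2.4 ]
t 5.60 p [ 0.5125 -0.2106  0.125 ] ang -76.6 F [-0.  -0.6 -2.3] w 0.0314 j [-0.5   0.39 -0.19  0.99 -0.    2.4 ]
```

View pics/w3.png

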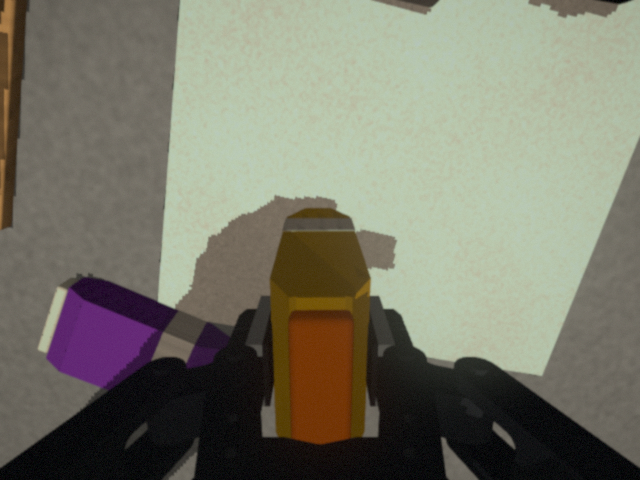

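The tin is held centrally between the pads (285..360, 210..440 px). Next I'll fit the rack pose from the first top picture.

```bash
cat > fit.py <<'E'
from h import *
from scipy.optimize import least_squares
c=viewer.camera("top"); K=np.array([[c["fx"],0,c["cx"]],[0,c["fy"],c["cy"]],[0,0,1]]);M=np.eye(4);M[:3,:3]=c["R"];M[:3,3]=c["t"]
np.savez("pics/top0.npz",K=K,M=M)
def P(l): return (np.array(l,float)+.5)/5.355-.5+[222,160]
lids=[P(q) for q in ([(122,375),(173,375),(177,512),(128,514)],[(219,380),(268,380),(268,516),(221,516)],[(335,385),(384,385),(386,522),(338,521)],[(430,388),(480,388),(480,527),(430,525)])]
fl=P([(62,203),(618,228)])
def res(p,full=False):
    R,t=cradle(*p[:3]); out=[]
    for k in range(4):
        y=p[3+k]; X=np.array([[26,y+9,122],[26,y-9,122],[-28,y-9,122],[-28,y+9,122]])/1e3
        out.append(proj(K,M,X@R.T+t)-lids[k])
    X=np.array([[40,110,0],[40,-110,0]])/1e3; out.append((proj(K,M,X@R.T+t)-fl))
    if full: print([np.round(o,1).tolist() for o in out])
    return np.concatenate(out).ravel()
s=least_squares(lambda p:res([p[0],p[1],p[2]]+list(p[3:]*1000)),[.56,.03,-.03,.07,.03,-.015,-.05],x_scale=[.01,.01,.05]+[.01]*4)
p=[*s.x[:3],*s.x[3:]*1000]; print(np.round(p,4)); res(p,True); np.save("cr.npy",p[:3])
R,t=cradle(*p[:3])
# intersect stop features with model planes: print cradle y of pixel at given cradle z
def on_plane(uv,n,d): # plane n.Xc=d in cradle
    o=-M[:3,:3].T@M[:3,3]; r=np.linalg.inv(K)@np.r_[uv,1]; r=M[:3,:3].T@r
    oc=R.T@(o-t); rc=R.T@r; n=np.array(n,float); return (oc+rc*(d-n@oc)/(n@rc))*1e3
for nm,q in (("Ltop",(68,300)),("Ltop",(75,465)),("Rtop",(541,240)),("Rtop",(530,488)),("Rtop in",(535,240)),("Rtop in",(522,488))):
    print(nm,np.round(on_plane(P([q])[0],[0,0,1],.085),1))
for nm,q in (("Lbot",(112,232)),("Lbot",(112,440)),):
    print(nm,np.round(on_plane(P([q])[0],[0,0,1],0),1))
E
python3 fit.py
```

```text
[ 5.63900e-01  9.87000e-02 -4.02000e-02  5.53169e+01  2.14082e+01
 -2.06018e+01 -5.44393e+01]
[[[0.0, 0.1], [-0.1, 0.5], [0.1, -0.0], [0.0, -0.8]], [[-0.3, -0.1], [-0.1, 0.3], [0.4, 0.0], [-0.0, -0.4]], [[0.0, -0.1], [0.4, 0.3], [-0.1, -0.2], [-0.3, -0.4]], [[0.1, 0.1], [0.3, 0.5], [-0.2, -0.3], [-0.1, -0.4]], [[-0.4, 0.6], [0.4, 0.2]]]
Ltop [37.9 90.2 85. ]
Ltop [-29.9  91.   85. ]
Rtop [ 69.1 -81.8  85. ]
Rtop [-31.2 -80.4  85. ]
Rtop in [ 69.  -79.7  85. ]
Rtop in [-31.4 -77.4  85. ]
Lbot [29.9 89.8  0. ]
Lbot [-61.9  93.8   0. ]
```

```bash
python3 - <<'E'
from h import *
i=cv2.imread("pics/w1.png")[0:200,0:120]
cv2.imwrite("pics/w1p.png",cv2.resize(i,None,fx=3,fy=3,interpolation=cv2.INTER_CUBIC))
K,M=load("pics/top0.png")
P=lambda l:(np.array(l,float)+.5)/5.355-.5+[222,160]
for z in (.005,.012,.02): print(z,np.round(atz(K,M,P([(627,80),(603,553),(107,57)]),z),4).tolist())
E
```

```text
0.005 [[0.6681, -0.0158, 0.005], [0.4693, -0.0063, 0.005], [0.6781, 0.204, 0.005]]
0.012 [[0.6668, -0.0158, 0.012], [0.4691, -0.0063, 0.012], [0.6767, 0.2027, 0.012]]
0.02 [[0.6652, -0.0157, 0.02], [0.469, -0.0063, 0.02], [0.6751, 0.2012, 0.02]]
```

View pics/w1p.png

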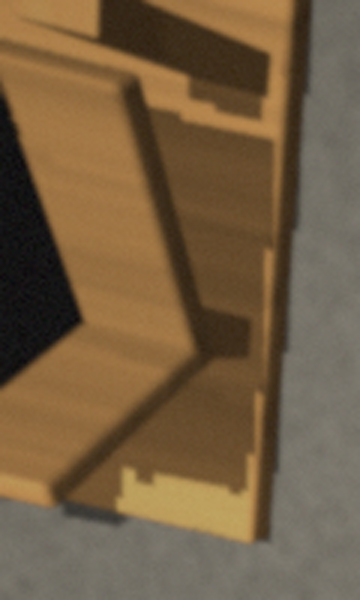

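```bash
python3 -m handwheel '[[[0,0,-1,-1.6],[0,0,-1,-1.6],[0,0,-1,-1.6],[0,0,-0.5,-1.6],[0,0,0,-1.6],[0,0,0,-1.6],[0,0,0,-1.6],[0,0,0,-1.6],[0,0,0,-1.6],[0,0,0,-1.6],[0,0,0,-1.6],[0,0,0,-1.6],[0,0,0,-1.6],[0,0,0,-1.6],[0,0,0,-1.6],[0,0,0,-1.6],[0,0,0,-1.6],[0,0,0,-1.6],[0,0,0,-1.6],[0,0,0,-1.6]]]' - 60
python3 - <<'E'
from h import *
go([.70,-.03,.16],87.7); go([.707,.09,.16],87.7)
E
```

```text
clock: 7.65
ee_pos: [0.5104, -0.2094, 0.157]
ee_rot: [[0.109, 0.994, -0.003], [0.994, -0.109, 0.001], [0.001, -0.003, -1.0]]
contact_force: [-0.0, -0.3, -2.7]
grip_width: 0.031
t 7.65 p [ 0.5104 -0.2094  0.157 ] ang 83.8 F [-0.  -0.3 -2.7] w 0.0310 j [-0.5   0.36 -0.13  1.08 -0.   -0.4 ]
tool shift cm [19.89 16.9  -0.33]
turn units -0.79
shift if after turn [18.68 18.22 -0.3 ]
t 7.65 p [ 0.5104 -0.2094  0.157 ] ang 83.8 F [-0.  -0.3 -2.7] w 0.0310 j [-0.5   0.36 -0.13  1.08 -0.   -0.4 ]
tool shift cm [31.9  16.29 -0.32]
turn units -0.79
shift if after turn [30.7  18.44 -0.3 ]
```

```bash
python3 -m handwheel '[[[0,0,0,-0.8],[1.5,1.5,0,0],[2.5,2.4,0,0],[2.5,2.4,0,0],[2.5,2.4,0,0],[2.5,2.4,0,0],[2.5,2.4,0,0],[2.5,2.4,0,0],[2.2,2.3,0,0],[2.4,0.05,0,0],[2.4,0.05,0,0],[2.4,0.05,0,0],[2.4,0.05,0,0],[2.2,0.05,0,0],[0,0,0,0],[0,0,0,0]]]'
python3 - <<'E'
from h import *
snap("top","pics/top1.png");snap("wrist","pics/w4.png"); go([.707,.09,.079],87.7)
i=cv2.imread("pics/top1.png")[150:280,210:380]; cv2.imwrite("pics/top1c.png",cv2.resize(i,None,fx=4.5,fy=4.5,interpolation=cv2.INTER_CUBIC))
E
```

```text
clock: 9.25
ee_pos: [0.7086, 0.0867, 0.1568]
ee_rot: [[0.044, 0.999, -0.003], [0.999, -0.044, -0.001], [-0.001, -0.003, -1.0]]
contact_force: [-0.5, -0.4, -2.5]
grip_width: 0.0307
t 9.30 p [0.7088 0.086  0.1572] ang 87.4 F [-0.6  0.2 -1.5] w 0.0303 j [ 0.03  0.71  0.44  1.3  -0.    0.08]
t 9.35 p [0.709  0.0856 0.1576] ang 87.4 F [ 0.4 -0.1 -2.2] w 0.0306 j [ 0.03  0.71  0.44  1.3  -0.    0.08]
tool shift cm [ 0.43 -0.2   7.86]
turn units -0.06
shift if after turn [ 0.43 -0.21  7.86]
```

View pics/w4.png

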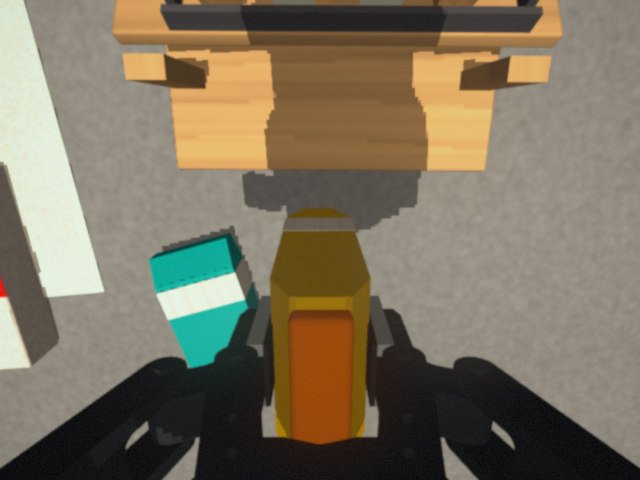

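View pics/top1c.png

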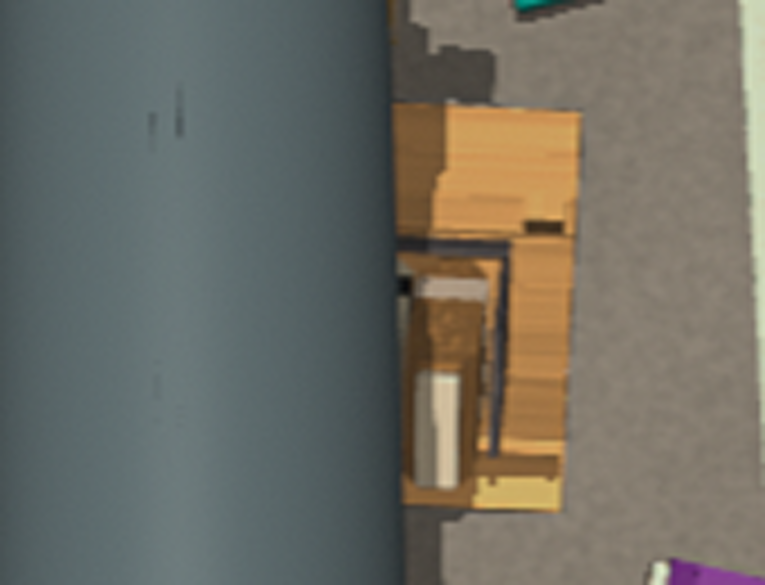

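```bash
python3 - <<'E'
from h import *
K,M=load("pics/w4.png")
print(atz(K,M,[(178,168),(320,169),(487,169)],.010).round(4).tolist())
snap("scene","pics/s1.png"); i=cv2.imread("pics/s1.png")[60:300,180:480]; cv2.imwrite("pics/s1c.png",cv2.resize(i,None,fx=2.5,fy=2.5,interpolation=cv2.INTER_CUBIC))
E
```

```text
[[0.666, -0.0146, 0.01], [0.6713, 0.0871, 0.01], [0.6766, 0.2068, 0.01]]
```

View pics/s1c.png

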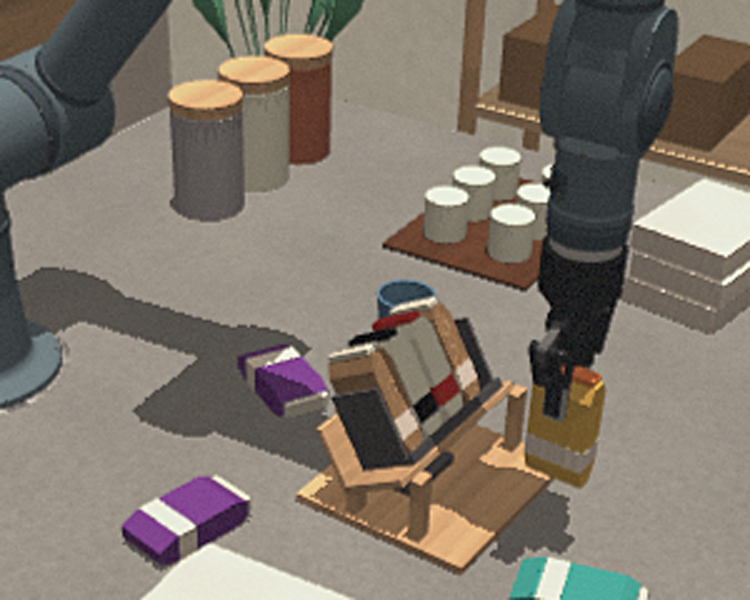

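```bash
python3 -m handwheel '[[[0,0,2,0],[0,0,2.2,0],[0,0,2,0],[0,0,1.3,0],[0,0,0.4,0],[0,0,0,0],[0,0,0,0]]]' - 30
python3 - <<'E'
from h import *
st(); go([.708,.087,.0775],87.7)
E
```

```text
clock: 10.1
ee_pos: [0.7103, 0.0863, 0.081]
ee_rot: [[0.045, 0.999, 0.002], [0.999, -0.045, -0.0], [0.0, 0.002, -1.0]]
contact_force: [0.1, 0.8, -2.0]
grip_width: 0.0303
t 10.10 p [0.7103 0.0863 0.081 ] ang 87.4 F [ 0.1  0.8 -2. ] w 0.0303 j [ 0.03  0.74  0.29  1.13 -0.    0.08]
t 10.10 p [0.7103 0.0863 0.081 ] ang 87.4 F [ 0.1  0.8 -2. ] w 0.0303 j [ 0.03  0.74  0.29  1.13 -0.    0.08]
tool shift cm [ 0.06 -0.23  0.35]
turn units -0.06
shift if after turn [ 0.06 -0.23  0.35]
```

```bash
python3 -m handwheel '[[[0,0,0.3,0],[0,-0.4,0,0],[0,-0.4,0,0],[0,-0.43,-0.1,0],[0,-0.43,-0.12,0],[0,-0.43,-0.08,0],[0,-0.43,-0.07,0],[0,0,0,0]]]'
python3 - <<'E'
from h import *
snap("wrist","pics/w5.png"); snap("scene","pics/s2.png"); i=cv2.imread("pics/s2.png")[60:300,180:480]; cv2.imwrite("pics/s2c.png",cv2.resize(i[100:,120:],None,fx=4,fy=4,interpolation=cv2.INTER_CUBIC))
E
```

```text
clock: 10.9
ee_pos: [0.685, 0.0875, 0.0817]
ee_rot: [[0.045, 0.999, 0.003], [0.999, -0.045, -0.0], [-0.0, 0.003, -1.0]]
contact_force: [3.2, -1.2, -0.4]
grip_width: 0.0308
t 10.90 p [0.685  0.0875 0.0817] ang 87.4 F [ 3.2 -1.2 -0.4] w 0.0308 j [ 0.04  0.68  0.19  1.08 -0.    0.08]
```

View pics/s2c.png

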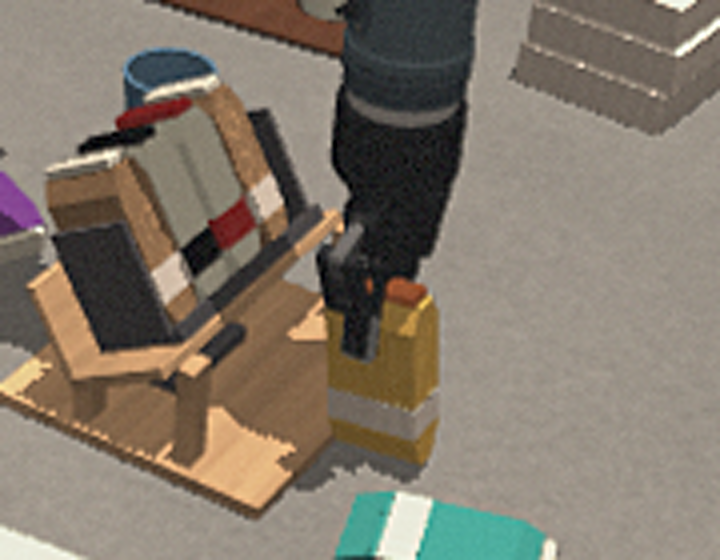

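```bash
python3 -m handwheel '[[[0,-0.43,-0.04,0],[0,-0.43,-0.02,0],[0,-0.43,0,0],[0,-0.43,0,0],[0,-0.43,0.03,0],[0,-0.43,0.04,0],[0,-0.43,0.04,0],[0,-0.43,0.05,0],[0,-0.2,0.03,0],[0,0,0,0]]]'
python3 - <<'E'
from h import *
snap("wrist","pics/w6.png"); snap("scene","pics/s3.png"); i=cv2.imread("pics/s3.png")[60:300,180:480]; cv2.imwrite("pics/s3c.png",cv2.resize(i[100:,120:],None,fx=4,fy=4,interpolation=cv2.INTER_CUBIC))
E
```

```text
clock: 12.0
ee_pos: [0.6471, 0.0893, 0.0789]
ee_rot: [[0.045, 0.999, -0.001], [0.999, -0.045, -0.0], [-0.0, -0.001, -1.0]]
contact_force: [2.5, 0.7, -0.4]
grip_width: 0.031
t 12.00 p [0.6471 0.0893 0.0789] ang 87.4 F [ 2.5  0.7 -0.4] w 0.0310 j [ 0.04  0.61  0.06  1.02 -0.    0.08]
```

View pics/s3c.png

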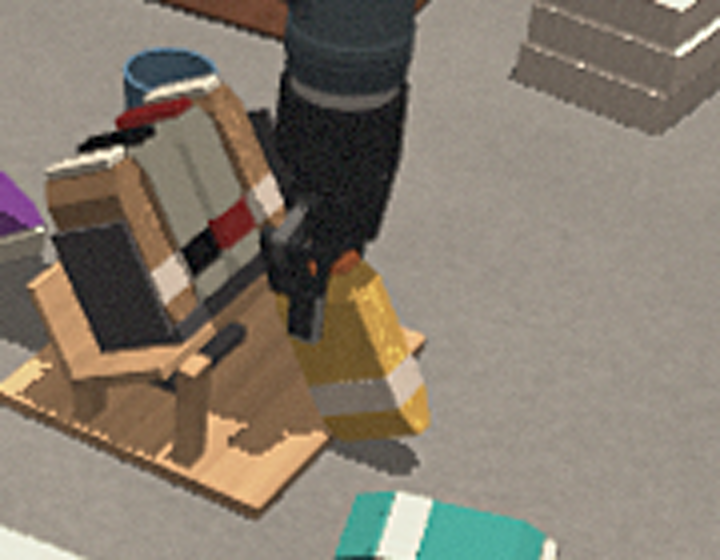

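View pics/w6.png

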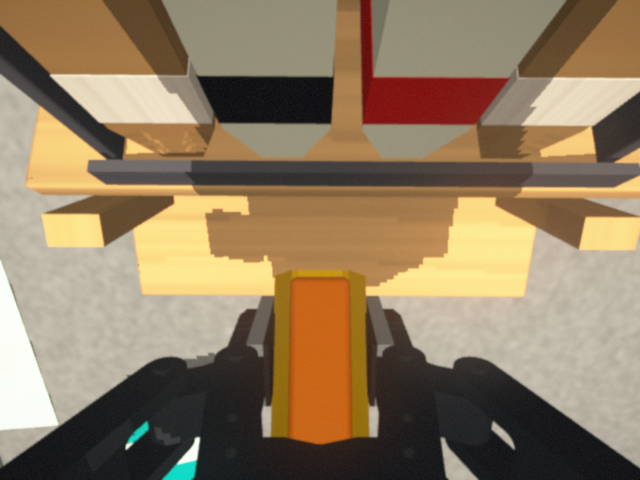

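```bash
cat > ov.py <<'E'
from h import *
def tinpts():
    prof=[(7,0),(16,20),(16,100),(9,114),(9,122)]
    L=[]
    for sx in (30,-30):
        poly=[(sx,y,z) for y,z in prof]+[(sx,-y,z) for y,z in prof[::-1]]
        L.append(np.array(poly+[poly[0]],float))
    for y,z in prof:
        for s in(1,-1): L.append(np.array([(30,s*y,z),(-30,s*y,z)],float))
    return L
def wire(img,K,M,R,t,col,off,sc):
    for l in tinpts():
        q=(proj(K,M,(l/1e3)@R.T+t)-off+.5)*sc-.5
        cv2.polylines(img,[np.round(q).astype(int)],False,col,1,cv2.LINE_AA)
def held(p,Rt,th,foot=93.5,b=0):
    # tool vertical; own y along tool x, lean top toward -tool y (robot) by th
    X=Rt[:,1]; Y=-Rt[:,0]; Z=-Rt[:,2]   # world-ish axes: X away from robot
    c,s=np.cos(np.radians(th)),np.sin(np.radians(th))
    x=c*X+s*Z; z=-s*X+c*Z
    piv=p+Z*.019
    return np.c_[x,np.cross(z,x),z], piv-z*foot/1e3-x*b/1e3
E
python3 - <<'E'
from ov import *
o=telemetry.get_obs(); p=np.array([.6471,.0893,.0795]); R=np.array(o["ee_rot"])
K,M=load("pics/s3.png"); s=cv2.imread("pics/s3.png")
out=[]
for th in (26,30,34):
    off=np.array([350,210]); im=cv2.resize(s[210:290,350:416],None,fx=4,fy=4,interpolation=cv2.INTER_CUBIC)
    off=np.array([350,210]); Rt,t=held(p,R,th); wire(im,K,M,Rt,t,(255,0,0),off,4); out.append(im)
cv2.imwrite("pics/ov1.png",cv2.hconcat(out))
E
```

```text
(no output)
```

View pics/ov1.png

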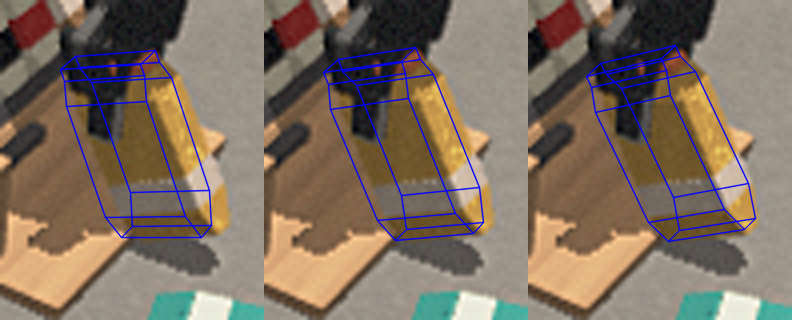

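```bash
python3 - <<'E'
import cv2
s=cv2.imread("pics/s3.png"); cv2.imwrite("pics/s3d.png",cv2.resize(s[215:275,360:420],None,fx=10,fy=10,interpolation=cv2.INTER_CUBIC))
E
```

```text
(no output)
```

View pics/s3d.png

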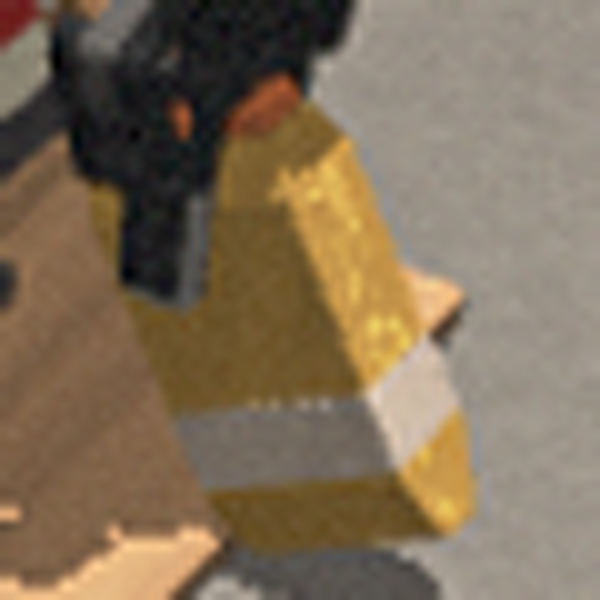

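```bash
python3 - <<'E'
from ov import *
from scipy.optimize import least_squares
R=np.array(telemetry.get_obs()["ee_rot"]); K,M=load("pics/s3.png")
X=np.array([(30,-16,100),(30,16,100),(30,-16,20),(30,16,20),(30,7,0),(30,-7,0),(-30,-7,0),(-30,-16,20)])/1e3
U=np.array([(290,195),(350,140),(400,470),(463,410),(460,525),(435,535),(235,548),(207,490)])
U=(U+.5)/10-.5+[360,215]
def f(v):
    Rt,t=held(np.array([v[1],v[2],v[3]])/1e2,R,v[0]); return (proj(K,M,X@Rt.T+t)-U).ravel()
s=least_squares(f,[28,64.7,8.9,7.9]); print(s.x.round(2)); print(s.fun.reshape(-1,2).round(1).tolist())
Rt,t=held(s.x[1:]/1e2,R,s.x[0]); print("foot",t.round(4),"foot far/near corners z",((np.array([[.03,0,0],[-.03,0,0]])@Rt.T)+t).round(4).tolist())
st()
E
```

```text
[28.01 65.15  9.53  7.86]
[[-0.0, 0.2], [0.3, -0.4], [-0.4, 1.3], [-0.7, 0.9], [0.5, -1.9], [0.4, -0.0], [0.7, -0.5], [-0.8, 0.3]]
foot [0.6953 0.0934 0.015 ] foot far/near corners z [[0.7217, 0.0922, 0.0291], [0.6688, 0.0946, 0.001]]
t 12.10 p [0.6472 0.0893 0.0789] ang 87.4 F [ 2.3 -0.5 -0.9] w 0.0313 j [0.04 0.61 0.06 1.02 0.   0.08]
```

```bash
python3 - <<'E'
from ov import *
K,M=load("pics/w6.png"); R=np.array([[0.045,.999,0],[.999,-.045,0],[0,0,-1]]); p=np.array([.6471,.0893,.0789])
W=np.array([[-27,9,122],[-27,-9,122],[-30,9,114],[-30,-9,114],[-30,16,100],[27,9,122],[27,-9,122],[30,16,100]])/1e3
for th in (24,28,32,36):
    Rt,t=held(p,R,th); print(th,proj(K,M,W@Rt.T+t).round(0).astype(int).tolist())
i=cv2.imread("pics/w6.png")[250:460,240:400]; cv2.imwrite("pics/w6c.png",cv2.resize(i,None,fx=2.8,fy=2.8))
E
```

```text
24 [[353, 256], [291, 256], [351, 248], [293, 248], [368, 252], [355, 453], [289, 453], [371, 435]]
28 [[353, 250], [291, 250], [351, 244], [293, 244], [368, 251], [356, 448], [289, 448], [372, 436]]
32 [[352, 244], [292, 244], [350, 241], [294, 241], [367, 251], [356, 442], [288, 442], [372, 436]]
36 [[351, 240], [293, 240], [349, 239], [294, 239], [366, 251], [357, 435], [288, 435], [373, 436]]
```

View pics/w6c.png

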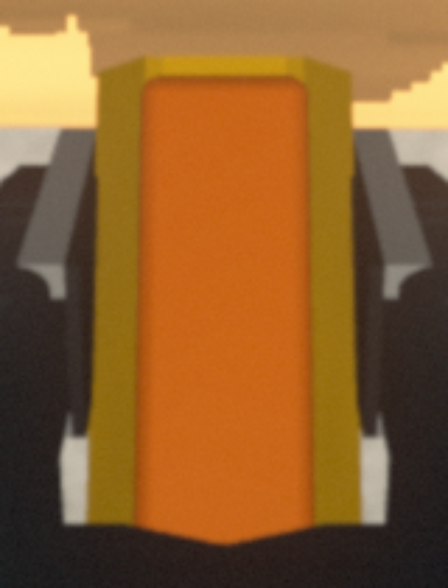

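```bash
python3 - <<'E'
from ov import *
from scipy.optimize import least_squares
K,M=load("pics/w6.png"); R=np.array([[0.045,.999,0],[.999,-.045,0],[0,0,-1]]); p=np.array([.6471,.0893,.0789])
W=np.array([[-27,9,122],[-27,-9,122],[-30,9,114],[-30,-9,114],[-30,16,100],[-30,-16,100]])/1e3
U=np.array([(349.3,278),(291,278),(347.5,270),(292.5,270),(365.4,275.5),(275,275.5)])
def f(v,th=None):
    if th is not None: v=[th,*v]
    Rt,t=held(p+np.array([0,v[3]/1e3,0]),R,v[0],v[1],v[2]); return (proj(K,M,W@Rt.T+t)-U).ravel()
s=least_squares(f,[28,93,-5,0]); print(s.x.round(2),s.cost); 
for th in (22,24,26,28,30,32): s=least_squares(f,[93,-5,0],kwargs=dict(th=th)); print(th,s.x.round(2),s.cost)
E
```

```text
[28.39 98.57 -7.82 -0.57] 1.4818967304909683
22 [102.27  -6.34  -0.56] 29.052692345036494
24 [100.87  -6.75  -0.57] 14.601198581330587
26 [99.69 -7.22 -0.57] 5.390904412938126
28 [98.73 -7.72 -0.57] 1.5851667662839026
30 [98.   -8.24 -0.57] 3.2766101373244885
32 [97.49 -8.75 -0.57] 10.483567689145337
```

```bash
python3 -m handwheel '[[[0,-0.3,0,0],[0,0,0,0],[0,0.3,-0.3,0],[0,0,-2,0],[0,0,-2.6,0],[0,0,-2.8,0],[0,0,-2.8,0],[0,0,-2.8,0],[0,0,-2.8,0],[0,0,-2.8,0],[0,0,-2.8,0],[0,0,0,0]]]' - 60
cat > tgt.py <<'E'
from ov import *
cr=np.load("cr.npy"); Rc,tc=cradle(*cr)
FOOT,B=98.6,-7.8
def tcp(xf,yf,zf):  # foot centre in cradle mm -> TCP
    f=tc+Rc@(np.array([xf,yf,zf])/1e3)
    return f+Rc[:,2]*FOOT/1e3+Rc[:,0]*B/1e3-np.array([0,0,.019])
def footc(p): return (Rc.T@(p+np.array([0,0,.019])-Rc[:,2]*FOOT/1e3-Rc[:,0]*B/1e3-tc)*1e3)
E
python3 - <<'E'
from tgt import *
print(np.degrees(cr[2])); t=tcp(1.5,.4,135); print(t.round(4)); go(t,90+np.degrees(cr[2]))
print("per 10mm insert, world",(-Rc[:,2]*10).round(2), "yc",Rc[:,1].round(3))
E
```

```text
clock: 13.3
ee_pos: [0.6482, 0.0894, 0.2997]
ee_rot: [[0.045, 0.999, 0.004], [0.999, -0.045, 0.0], [0.0, 0.004, -1.0]]
contact_force: [0.2, 0.3, -2.4]
grip_width: 0.031
-2.3020025619683095
[0.4418 0.104  0.2452]
t 13.30 p [0.6482 0.0894 0.2997] ang 87.4 F [ 0.2  0.3 -2.4] w 0.0310 j [0.04 0.56 0.55 1.55 0.   0.08]
tool shift cm [  0.54 -20.71   5.39]
turn units -0.05
shift if after turn [  0.63 -20.69   5.46]
per 10mm insert, world [ 5.   -0.2  -8.66] yc [0.04  0.999 0.   ]
```

```bash
python3 -m handwheel '[[[0.06,-1.2,0,0],[0.06,-2.3,0,0],[0.06,-2.3,0,0],[0.06,-2.3,0,0],[0.06,-2.3,0,0],[0.06,-2.3,0,0],[0.06,-2.3,0,0],[0.06,-2.3,0,0],[0.06,-2.3,0.9,0],[0.06,-2.2,1.0,0],[0,-0.4,0.9,0],[0,0,0,0],[0,0,0,0]]]'
python3 - <<'E'
from tgt import *
p,R=st(); print(footc(p)); snap("wrist","pics/w7.png"); snap("scene","pics/s4.png"); snap("top","pics/top2.png")
i=cv2.imread("pics/s4.png")[120:280,270:430]; a=cv2.resize(i,None,fx=3.7,fy=3.7,interpolation=cv2.INTER_CUBIC); cv2.imwrite("pics/s4c.png",a)
go(tcp(1.5,.4,135))
E
```

```text
clock: 14.6
ee_pos: [0.4254, 0.1051, 0.2671]
ee_rot: [[0.045, 0.999, -0.003], [0.999, -0.045, -0.0], [-0.0, -0.003, -1.0]]
contact_force: [-0.6, -0.6, -2.1]
grip_width: 0.0305
t 14.60 p [0.4254 0.1051 0.2671] ang 87.4 F [-0.6 -0.6 -2.1] w 0.0305 j [ 0.1   0.09 -0.2   1.28 -0.    0.14]
[ -1.69779444   0.83124876 162.21171564]
t 14.60 p [0.4254 0.1051 0.2671] ang 87.4 F [-0.6 -0.6 -2.1] w 0.0305 j [ 0.1   0.09 -0.2   1.28 -0.    0.14]
t 14.75 p [0.4269 0.1052 0.2682] ang 87.4 F [-0.8  0.1 -1.3] w 0.0310 j [ 0.1   0.09 -0.19  1.28 -0.    0.14]
tool shift cm [-0.05  1.49  2.31]
```

View pics/s4c.png

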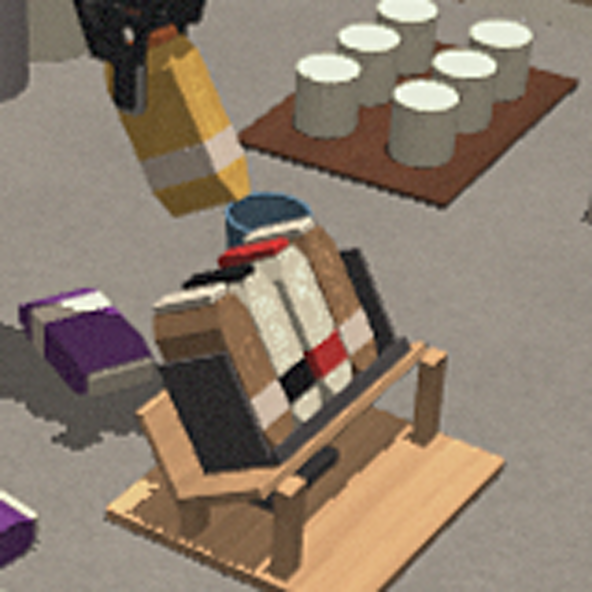

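View pics/w7.png

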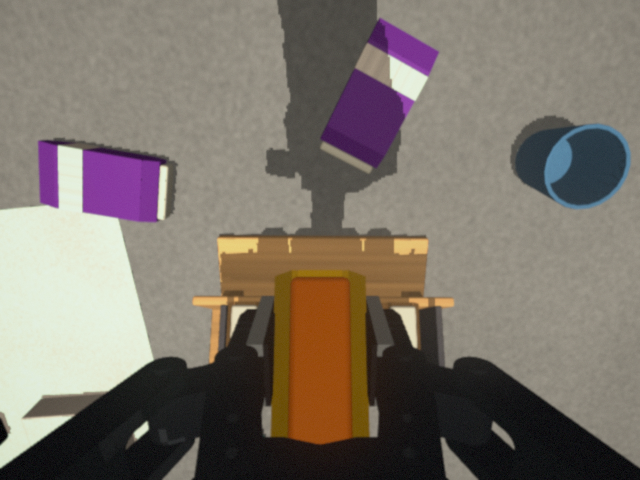

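```bash
python3 - <<'E'
from tgt import *
K,M=load("pics/s4.png"); s=cv2.imread("pics/s4.png"); off=np.array([270,120]); im=cv2.resize(s[120:240,270:390],None,fx=5,fy=5,interpolation=cv2.INTER_CUBIC)
for y in (55.3,-54.4): wire(im,K,M,Rc,tc+Rc@np.array([-.001,y/1e3,0]),(255,0,0),off,5)
f=footc(np.array([.4265,.1052,.2680])); print(f)
wire(im,K,M,Rc,tc+Rc@(f/1e3),(255,0,0),off,5)
cv2.imwrite("pics/ov2.png",im)
E
```

```text
[ -0.32093118   0.93988483 162.43214132]
```

View pics/ov2.png

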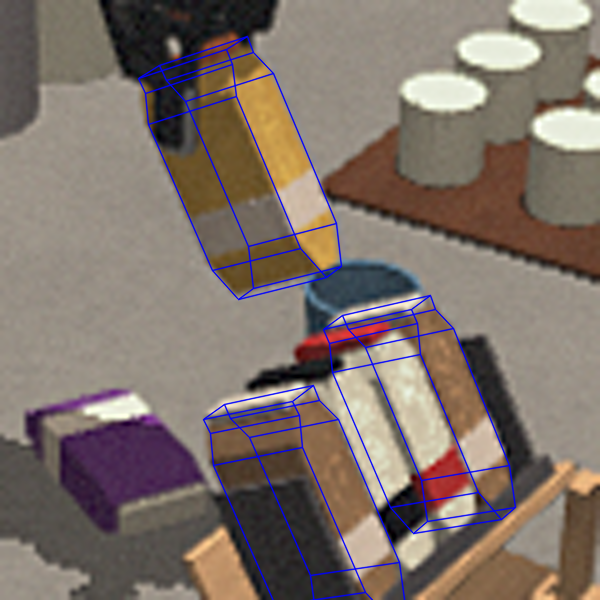

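```bash
python3 -m handwheel '[[[-0.03,0.3,0.36,0],[0,0.3,0.4,0],[0,0.25,0.43,0],[0,0.25,0.43,0],[0,0.25,0.43,0],[0,0.25,0.43,0],[0,0.25,0.43,0],[0,0.25,0.43,0],[0,0.25,0.43,0],[0,0.25,0.43,0],[0,0,0,0],[0,0,0,0]]]'
python3 - <<'E'
from tgt import *
p,R=st(); print(footc(p)); snap("scene","pics/s5.png");p,R=st(); print(footc(p))
snap("top","pics/top3.png"); s=cv2.imread("pics/top3.png"); 
i=cv2.imread("pics/s5.png")[150:270,290:410]; a=cv2.resize(i,None,fx=5,fy=5,interpolation=cv2.INTER_CUBIC); cv2.imwrite("pics/s5c.png",a)
E
```

```text
clock: 15.95
ee_pos: [0.4523, 0.1037, 0.2261]
ee_rot: [[0.045, 0.999, -0.0], [0.999, -0.045, -0.0], [-0.0, -0.0, -1.0]]
contact_force: [0.6, 0.4, -2.2]
grip_width: 0.0307
t 15.95 p [0.4523 0.1037 0.2261] ang 87.4 F [ 0.6  0.4 -2.2] w 0.0307 j [ 0.09  0.16 -0.23  1.19 -0.    0.13]
[  1.08060131   0.49662722 113.20831806]
t 16.00 p [0.4524 0.1037 0.2263] ang 87.4 F [-0.4 -0.6 -1.7] w 0.0310 j [ 0.09  0.16 -0.23  1.19 -0.    0.13]
[  1.25742874   0.50538713 113.32534929]
```

View pics/s5c.png

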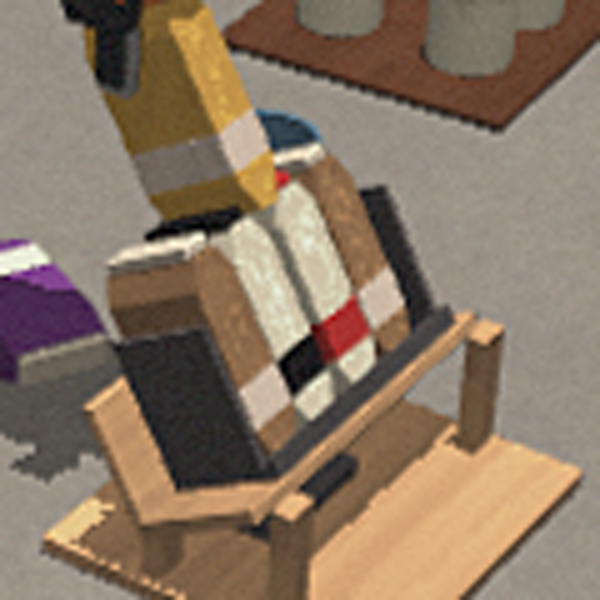

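```bash
python3 -m handwheel '[[[0,0.15,0.26,0],[0,0.15,0.26,0],[0,0.15,0.26,0],[0.05,0.15,0.26,0],[0.05,0.15,0.26,0],[0,0,0,0]]]'
python3 - <<'E'
from tgt import *
p,R=st(); print(footc(p))
E
python3 -m handwheel '[[[0.13,0.15,0.26,0],[0.13,0.15,0.26,0],[0.13,0.15,0.26,0],[0,0,0,0]]]'
python3 - <<'E'
from tgt import *
p,R=st(); print(footc(p)); snap("scene","pics/s6.png")
i=cv2.imread("pics/s6.png")[150:270,290:410]; a=cv2.resize(i,None,fx=5,fy=5,interpolation=cv2.INTER_CUBIC); cv2.imwrite("pics/s6c.png",a)
E
```

```text
clock: 16.65
ee_pos: [0.4599, 0.1043, 0.2126]
ee_rot: [[0.045, 0.999, -0.001], [0.999, -0.045, -0.0], [-0.0, -0.001, -1.0]]
contact_force: [-0.5, 0.4, -2.6]
grip_width: 0.0307
t 16.65 p [0.4599 0.1043 0.2126] ang 87.4 F [-0.5  0.4 -2.6] w 0.0307 j [ 0.09  0.18 -0.24  1.16 -0.    0.13]
[ 0.9137319   1.42262693 97.80110347]
clock: 17.05
ee_pos: [0.4646, 0.1083, 0.2049]
ee_rot: [[0.044, 0.999, -0.001], [0.999, -0.044, 0.0], [0.0, -0.001, -1.0]]
contact_force: [-0.4, 1.4, -2.4]
grip_width: 0.0309
t 17.05 p [0.4646 0.1083 0.2049] ang 87.5 F [-0.4  1.4 -2.4] w 0.0309 j [ 0.1   0.19 -0.24  1.14  0.    0.14]
[ 0.97253249  5.60885156 88.81764371]
```

View pics/s6c.png

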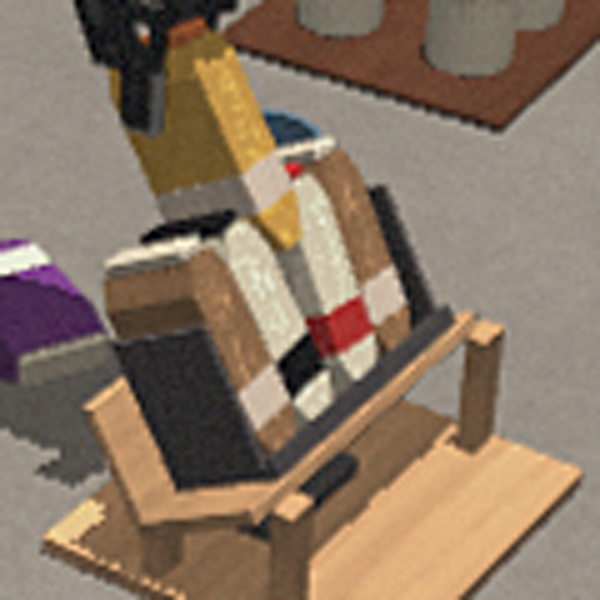

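```bash
python3 -m handwheel '[[[0.1,0.15,0.26,0],[0.1,0.15,0.26,0],[0.1,0.15,0.26,0],[0,0.15,0.26,0],[0,0,0,0]]]'
python3 - <<'E'
from tgt import *
p,R=st(); print(footc(p))
E
python3 -m handwheel '[[[0,0.15,0.26,0],[0,0.15,0.26,0],[0,0.15,0.26,0],[0,0,0,0]]]'
python3 - <<'E'
from tgt import *
p,R=st(); print(footc(p)); snap("scene","pics/s7.png")
i=cv2.imread("pics/s7.png")[150:270,290:410]; a=cv2.resize(i,None,fx=5,fy=5,interpolation=cv2.INTER_CUBIC); cv2.imwrite("pics/s7c.png",a)
E
```

```text
clock: 17.6
ee_pos: [0.4707, 0.1109, 0.1945]
ee_rot: [[0.045, 0.999, -0.001], [0.999, -0.045, 0.0], [0.0, -0.001, -1.0]]
contact_force: [-0.4, 0.7, -2.5]
grip_width: 0.0311
t 17.60 p [0.4707 0.1109 0.1945] ang 87.4 F [-0.4  0.7 -2.5] w 0.0311 j [ 0.1   0.21 -0.25  1.12  0.    0.14]
[ 0.98935475  8.41033697 76.79117506]
clock: 18.0
ee_pos: [0.4752, 0.1105, 0.1867]
ee_rot: [[0.045, 0.999, -0.001], [0.999, -0.045, -0.0], [-0.0, -0.001, -1.0]]
contact_force: [-0.6, 0.1, -1.4]
grip_width: 0.0308
t 18.00 p [0.4752 0.1105 0.1867] ang 87.4 F [-0.6  0.1 -1.4] w 0.0308 j [ 0.1   0.22 -0.25  1.1  -0.    0.14]
[ 0.99330221  8.24115289 67.81439054]
```

View pics/s7c.png

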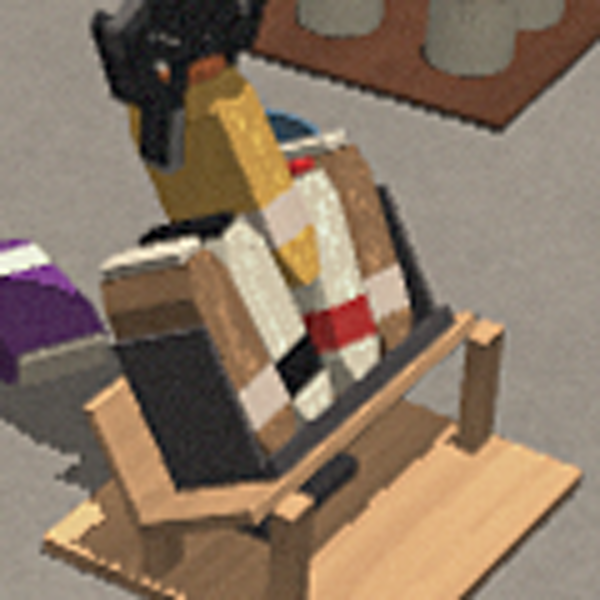

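```bash
python3 -m handwheel '[[[0,0.15,0.26,0],[0,0.15,0.26,0],[0,0.15,0.26,0],[0,0,0,0]]]'
python3 - <<'E'
from tgt import *
p,R=st(); print(footc(p))
E
python3 -m handwheel '[[[0,0.15,0.26,0],[0,0.15,0.26,0],[0,0,0,0]]]'
python3 - <<'E'
from tgt import *
p,R=st(); print(footc(p)); snap("scene","pics/s8.png")
i=cv2.imread("pics/s8.png")[150:270,290:410]; a=cv2.resize(i,None,fx=5,fy=5,interpolation=cv2.INTER_CUBIC); cv2.imwrite("pics/s8c.png",a)
E
```

```text
clock: 18.45
ee_pos: [0.4797, 0.1104, 0.1789]
ee_rot: [[0.045, 0.999, -0.001], [0.999, -0.045, -0.0], [-0.0, -0.001, -1.0]]
contact_force: [1.1, 0.9, -2.0]
grip_width: 0.0308
t 18.45 p [0.4797 0.1104 0.1789] ang 87.4 F [ 1.1  0.9 -2. ] w 0.0308 j [ 0.1   0.23 -0.26  1.08 -0.    0.14]
[ 0.97551522  8.270338   58.78862354]
clock: 18.75
ee_pos: [0.4828, 0.1097, 0.1738]
ee_rot: [[0.045, 0.999, -0.0], [0.999, -0.045, -0.001], [-0.001, -0.0, -1.0]]
contact_force: [-0.4, -2.6, -2.5]
grip_width: 0.031
t 18.75 p [0.4828 0.1097 0.1738] ang 87.4 F [-0.4 -2.6 -2.5] w 0.0310 j [ 0.1   0.24 -0.26  1.07 -0.    0.14]
[ 1.11156798  7.72789075 52.81756422]
```

View pics/s8c.png

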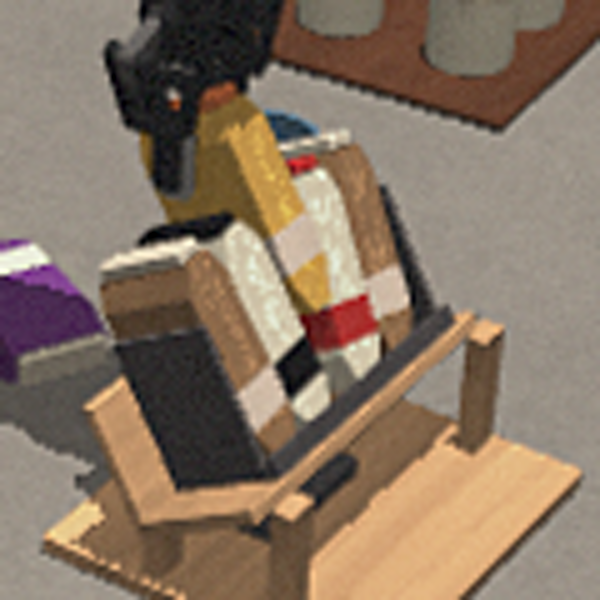

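```bash
python3 -m handwheel '[[[0,0.15,0.26,0],[0,0.12,0.2,0],[0,0,0,0]]]'
python3 - <<'E'
from tgt import *
p,R=st(); print(footc(p))
E
python3 -m handwheel '[[[0,0,0,0],[0,0,0,0],[0,0,0,0],[0,0,0,0]]]' 42 20
python3 - <<'E'
from tgt import *
p,R=st(); snap("wrist","pics/w9.png"); snap("scene","pics/s9.png")
i=cv2.imread("pics/s9.png")[150:270,290:410]; a=cv2.resize(i,None,fx=5,fy=5,interpolation=cv2.INTER_CUBIC); cv2.imwrite("pics/s9c.png",a)
E
```

```text
clock: 19.1
ee_pos: [0.4855, 0.1098, 0.1693]
ee_rot: [[0.045, 0.999, -0.0], [0.999, -0.045, -0.001], [-0.001, -0.0, -1.0]]
contact_force: [0.3, -2.0, -2.1]
grip_width: 0.0313
t 19.10 p [0.4855 0.1098 0.1693] ang 87.4 F [ 0.3 -2.  -2.1] w 0.0313 j [ 0.1   0.25 -0.26  1.06 -0.    0.14]
[ 1.16219165  7.89712378 47.56357837]
clock: 19.5
ee_pos: [0.4857, 0.1105, 0.1698]
ee_rot: [[0.044, 0.999, 0.001], [0.999, -0.044, 0.0], [0.001, 0.001, -1.0]]
contact_force: [0.3, 0.7, 0.0]
grip_width: 0.0363
t 19.50 p [0.4857 0.1105 0.1698] ang 87.5 F [0.3 0.7 0. ] w 0.0363 j [ 0.1   0.25 -0.26  1.06  0.    0.14]
t 19.50 p [0.4857 0.1105 0.1698] ang 87.5 F [0.3 0.7 0. ] w 0.0363 j [ 0.1   0.25 -0.26  1.06  0.    0.14]
```

View pics/s9c.png

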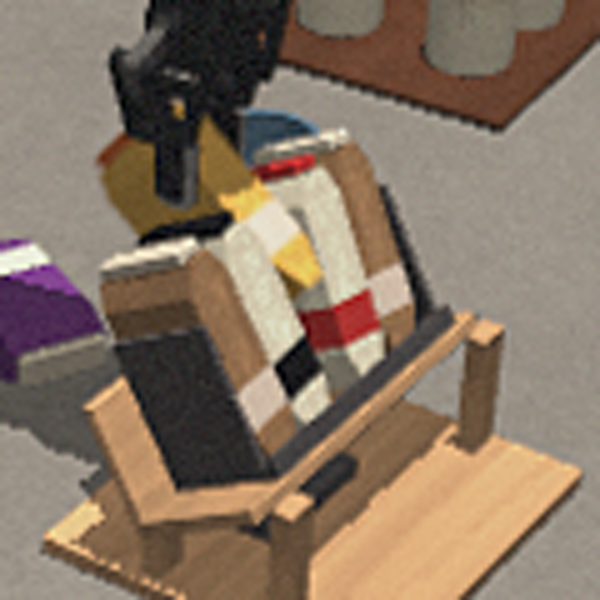

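View pics/w9.png

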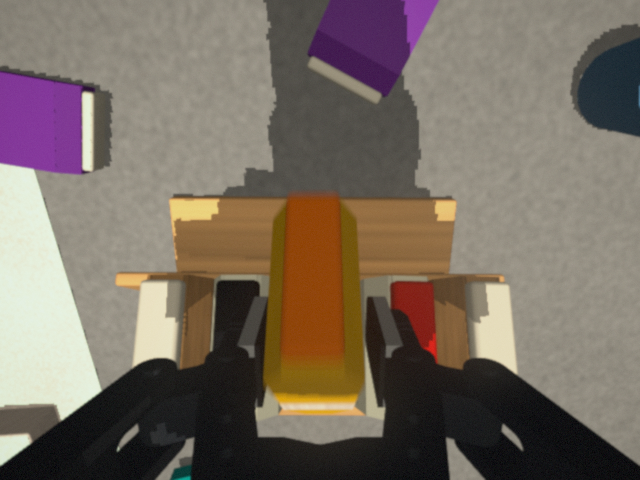

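```bash
python3 -m handwheel '[[[0,0,0,0],[0,0,0,0],[0,0,0,0],[0,0,0,0]]]' 0 50
python3 -m handwheel '[[[0,-0.15,-0.5,0],[0,-0.3,-0.5,0],[0,-0.5,-0.5,0],[0,-0.5,-0.5,0],[0,0,0,0]]]'
python3 - <<'E'
from tgt import *
p,R=st(); snap("scene","pics/s10.png"); snap("wrist","pics/w10.png")
i=cv2.imread("pics/s10.png")[130:270,270:410]; a=cv2.resize(i,None,fx=4.2,fy=4.2,interpolation=cv2.INTER_CUBIC); cv2.imwrite("pics/s10c.png",a)
E
```

```text
clock: 20.0
ee_pos: [0.4854, 0.1102, 0.1696]
ee_rot: [[0.045, 0.999, 0.0], [0.999, -0.045, -0.0], [-0.0, 0.0, -1.0]]
contact_force: [-0.4, -0.1, -0.8]
grip_width: -0.0
clock: 20.5
ee_pos: [0.4707, 0.111, 0.1906]
ee_rot: [[0.044, 0.999, 0.001], [0.999, -0.044, 0.0], [0.0, 0.001, -1.0]]
contact_force: [0.3, 0.2, 0.2]
grip_width: 0.0002
t 20.50 p [0.4707 0.111  0.1906] ang 87.5 F [0.3 0.2 0.2] w 0.0002 j [ 0.1   0.21 -0.26  1.1  -0.    0.14]
t 20.55 p [0.4709 0.1109 0.1902] ang 87.4 F [-0.3 -0.1  1.4] w -0.0002 j [ 0.1   0.21 -0.26  1.1  -0.    0.14]
```

View pics/s10c.png

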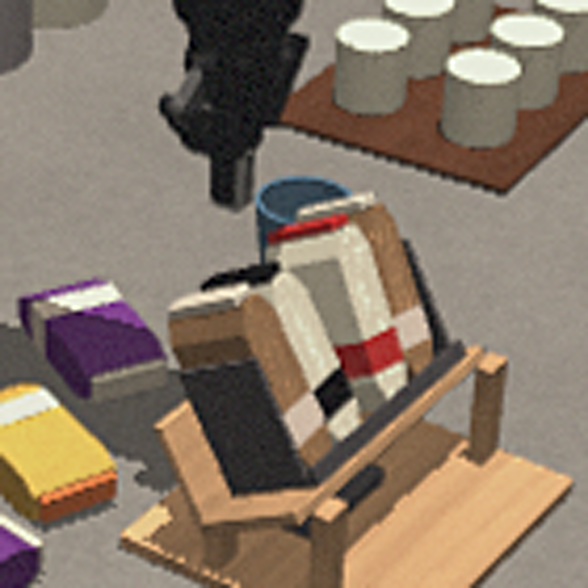

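View pics/w10.png

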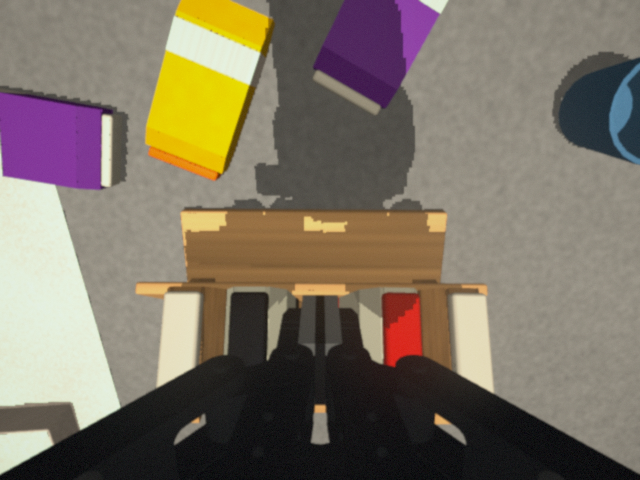

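```bash
python3 - <<'E'
from ov import *
i=cv2.imread("pics/w10.png")[0:230,90:340]; cv2.imwrite("pics/w10c.png",cv2.resize(i,None,fx=3,fy=2.6,interpolation=cv2.INTER_CUBIC))
E
```

```text
(no output)
```

View pics/w10c.png

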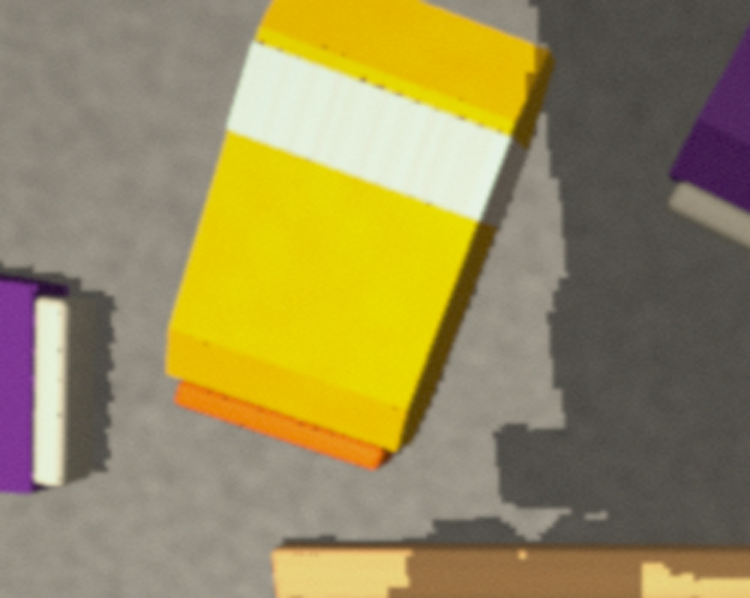

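```bash
python3 - <<'E'
from ov import *
K,M=load("pics/w10.png")
c=np.array([(172,328),(400,405),(262,38),(520,130)],float); px=(c+.5)/[3,2.6]-.5+[90,0]
q=atz(K,M,px,.032); print(q.round(4))
a=(q[0]+q[1])/2; b=(q[2]+q[3])/2; d=a-b; print("len",np.linalg.norm(d),"w",np.linalg.norm(q[0]-q[1]),np.linalg.norm(q[2]-q[3]),"axis ang",np.degrees(np.arctan2(d[1],d[0])))
u=d/np.linalg.norm(d); 
foot=b-u*.02*1; g=a-u*.008; print("centre",(a+b)/2,"foot",foot,"grip@92",g, "lidend",a+u*.022)
w=(q[0]-q[1]); print("width dir ang",np.degrees(np.arctan2(w[1],w[0])))
go([g[0],g[1],.08])
# board top edge
cr=np.load("cr.npy");Rc,tc=cradle(*cr); print("board top",(tc+Rc@np.array([[-.0315,-.11,.065],[-.0315,.11,.065],[-.045,-.11,.065]]).T.T[0]).round(3),(tc+Rc@np.array([-.045,-.11,.065])).round(3))
E
```

```text
[[ 0.3988 -0.0113  0.032 ]
 [ 0.4222  0.041   0.032 ]
 [ 0.3285  0.0212  0.032 ]
 [ 0.3526  0.0767  0.032 ]]
len 0.07783746226465174 w 0.05729588161904877 0.06049011636795088 axis ang -25.94190001945981
centre [0.37554107 0.03191025 0.032     ] foot [0.32255911 0.05768481 0.032     ] grip@92 [0.40334438 0.01838456 0.032     ] lidend [0.43032152 0.00526077 0.032     ]
width dir ang -114.08448938946857
t 20.60 p [0.471  0.1109 0.1899] ang 87.4 F [ 0.3  0.  -0.6] w -0.0000 j [ 0.1   0.21 -0.26  1.1  -0.    0.14]
tool shift cm [-9.54 -6.35 10.98]
board top [ 0.5   -0.009  0.106] [ 0.488 -0.008  0.099]
```

```bash
python3 - <<'E'
from ov import *
K,M=load("pics/w10.png")
print(atz(K,M,[(113,110),(111,188),(313,75),(378,112)],.03).round(4))
t=np.array([.4048,.0178]); j=np.array([np.cos(np.radians(65)),np.sin(np.radians(65))]); print("fingers",t-j*.057,t+j*.057)
go([*t,.10],65)
E
```

```text
[[ 0.3869 -0.0346  0.03  ]
 [ 0.4428 -0.0473  0.03  ]
 [ 0.37    0.11    0.03  ]
 [ 0.3968  0.1555  0.03  ]]
fingers [ 0.38071076 -0.03385954] [0.42888924 0.06945954]
t 20.60 p [0.471  0.1109 0.1899] ang 87.4 F [ 0.3  0.  -0.6] w -0.0000 j [ 0.1   0.21 -0.26  1.1  -0.    0.14]
tool shift cm [-9.59 -6.2   8.98]
turn units 4.49
shift if after turn [-11.23  -2.06   8.99]
```

```bash
python3 -m handwheel '[[[0,0,-1.5,0],[0,-1.5,-0.5,0],[-1,-1.5,0,0.7],[-1.5,-1,0,0.9],[-1.5,-1,0,0.9],[-1.5,-0.5,0,1.0],[-1.5,0,0,1.0],[-1,0,1,0],[0,0,1,0],[0,0,0,0],[0,0,0,0]]]' 87 40
python3 - <<'E'
from ov import *
go([.397,.0237,.06],65)
go([.397,.0237,-.005],65)
E
```

```text
clock: 21.7
ee_pos: [0.3981, 0.0394, 0.1893]
ee_rot: [[0.423, 0.906, -0.001], [0.906, -0.423, 0.0], [-0.0, -0.001, -1.0]]
contact_force: [-0.2, -1.1, -0.1]
grip_width: 0.0739
t 21.70 p [0.3981 0.0394 0.1893] ang 65.0 F [-0.2 -1.1 -0.1] w 0.0739 j [-0.06  0.05 -0.45  1.07  0.    0.38]
tool shift cm [-1.47  0.57 12.93]
turn units -0.01
shift if after turn [-1.48  0.56 12.93]
t 21.70 p [0.3981 0.0394 0.1893] ang 65.0 F [-0.2 -1.1 -0.1] w 0.0739 j [-0.06  0.05 -0.45  1.07  0.    0.38]
tool shift cm [-1.47  0.58 19.43]
turn units -0.01
shift if after turn [-1.48  0.56 19.43]
```

```bash
python3 -m handwheel '[[[-0.75,0.3,1.5,0],[-0.7,0.27,2.5,0],[0,0,2.5,0],[0,0,2.5,0],[0,0,1.5,0],[0,0,0,0],[0,0,0,0]]]'
python3 - <<'E'
from ov import *
snap("wrist","pics/w11.png"); go([.397,.0237,-.005],65)
E
```

```text
clock: 22.4
ee_pos: [0.3977, 0.0238, 0.085]
ee_rot: [[0.423, 0.906, 0.0], [0.906, -0.423, -0.0], [-0.0, 0.0, -1.0]]
contact_force: [-0.4, -0.5, -0.3]
grip_width: 0.0741
t 22.40 p [0.3977 0.0238 0.085 ] ang 65.0 F [-0.4 -0.5 -0.3] w 0.0741 j [-0.1   0.14 -0.64  0.79 -0.    0.34]
t 22.45 p [0.3983 0.0237 0.0855] ang 65.0 F [ 0.4 -0.8  0.7] w 0.0746 j [-0.1   0.14 -0.64  0.79 -0.    0.34]
tool shift cm [-0.06 -0.13  9.05]
turn units -0.01
shift if after turn [-0.05 -0.12  9.05]
```

View pics/w11.png

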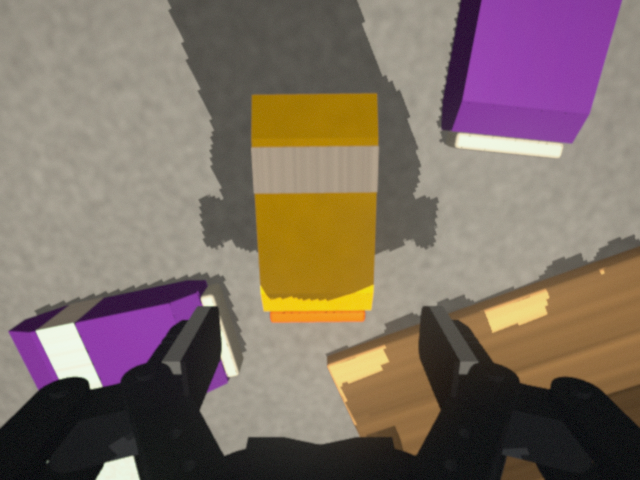

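```bash
python3 - <<'E'
from ov import *
K,M=load("pics/w11.png"); o=telemetry.get_obs(); R=np.array(o["ee_rot"]); p=np.array([.3980,.0238,.0852])
q=atz(K,M,[(261,284),(374,284),(251,147),(379,147),(257,195),(377,193)],.032); l=(q-p)@R*1e3; print("tool mm",l.round(1))
qb=atz(K,M,[(251,94),(378,94)],.023); print("foot end",((qb-p)@R*1e3).round(1)); ql=atz(K,M,[(240,375),(215,290)],.03); print("purple",((ql-p)@R*1e3).round(1))
E
```

```text
tool mm [[-31.6  10.7  53.2]
 [ 28.3  10.8  53.2]
 [-33.2 -60.2  53.1]
 [ 27.8 -60.2  53.1]
 [-31.5 -37.   53.1]
 [ 27.8 -38.   53.2]]
foot end [[-33.5 -84.4  62.1]
 [ 27.5 -84.4  62.1]]
purple [[-46.5  68.7  55.3]
 [-56.8  15.1  55.2]]
```

```bash
python3 -m handwheel '[[[-0.1,0,2.5,0],[0,0,2.5,0],[0,0,2.3,0],[0,0,1.2,0],[0,0,0.4,0],[0,0,0,0]]]'
python3 -m handwheel '[[[0,0,0,0],[0,0,0,0],[0,0,0,0],[0,0,0,0],[0,0,0,0]]]' 40 40
python3 - <<'E'
from ov import *
st()
E
```

```text
clock: 23.05
ee_pos: [0.3977, 0.0226, -0.0039]
ee_rot: [[0.423, 0.906, 0.001], [0.906, -0.423, -0.0], [0.0, 0.001, -1.0]]
contact_force: [0.4, -0.3, -0.0]
grip_width: 0.074
clock: 23.55
ee_pos: [0.3983, 0.0224, -0.0033]
ee_rot: [[0.424, 0.906, 0.003], [0.906, -0.424, -0.0], [0.001, 0.003, -1.0]]
contact_force: [-0.8, 0.2, 7.1]
grip_width: 0.0596
t 23.55 p [ 0.3983  0.0224 -0.0033] ang 64.9 F [-0.8  0.2  7.1] w 0.0596 j [-0.1   0.27 -0.76  0.53 -0.    0.33]
```

```bash
python3 -m handwheel '[[[0,0,-1,0],[0,0,-2.5,0],[0,0,-2.5,0],[0,0,-2.8,-0.9],[0,0,-2.8,-0.9],[0,0,-2.8,-0.9],[0,0,-2.8,-0.9],[0,0,-2.8,-0.95],[0,0,-2.8,0],[0,0,-2.8,0],[0,0,0,0]]]'
python3 - <<'E'
from ov import *
cr=np.load("cr.npy");Rc,tc=cradle(*cr); E0=tc+Rc@np.array([.04,0,0]); B0=tc+Rc@np.array([.04,0,-.008]); print("E",E0,"B",B0)
snap("wrist","pics/w12.png")
go([.69,.095,.25],87.7)
E
```

```text
clock: 24.65
ee_pos: [0.3987, 0.0225, 0.2554]
ee_rot: [[0.04, 0.999, 0.007], [0.999, -0.04, -0.001], [-0.0, 0.007, -1.0]]
contact_force: [0.2, 0.7, -2.4]
grip_width: 0.0593
E [0.59851331 0.09734457 0.085     ] B [0.60251008 0.0971839  0.0780718 ]
t 24.65 p [0.3987 0.0225 0.2554] ang 87.7 F [ 0.2  0.7 -2.4] w 0.0593 j [-0.1   0.01 -0.32  1.24 -0.   -0.06]
t 24.70 p [0.3978 0.0225 0.2533] ang 87.7 F [-0.  -0.1 -2.8] w 0.0596 j [-0.1   0.01 -0.32  1.24 -0.   -0.06]
tool shift cm [ 8.42 28.9   0.44]
turn units -0.0
shift if after turn [ 8.41 28.91  0.33]
```

View pics/w12.png

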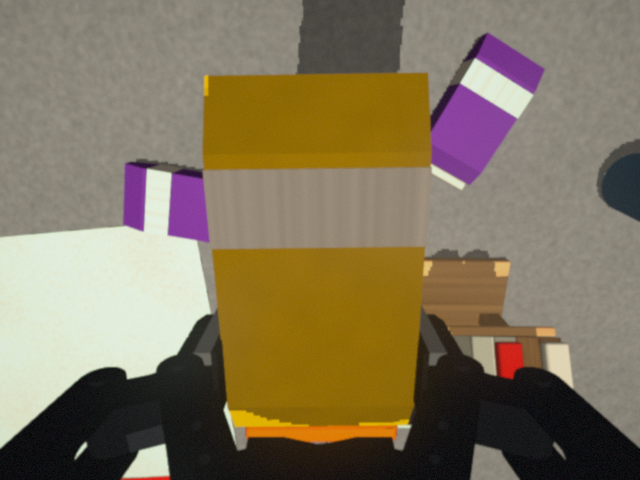

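```bash
python3 -m handwheel '[[[0.5,1.5,0,0],[0.7,2.5,0,0],[0.7,2.6,0,0],[0.7,2.6,0,0],[0.7,2.6,0,0],[0.7,2.6,0,0],[0.7,2.6,0,0],[0.7,2.6,0,0],[0.7,2.6,0,0],[0.7,2.6,0,0],[0.7,2.6,0,0],[0.5,2.6,0,0],[0.2,0.8,0,0],[0,0,0,0],[0,0,0,0]]]'
python3 - <<'E'
from ov import *
go([.70,.097,.025],87.7)
E
```

```text
clock: 26.2
ee_pos: [0.7071, 0.0921, 0.2498]
ee_rot: [[0.04, 0.999, -0.003], [0.999, -0.04, -0.0], [-0.0, -0.003, -1.0]]
contact_force: [-1.0, 0.0, -2.4]
grip_width: 0.0595
t 26.20 p [0.7071 0.0921 0.2498] ang 87.7 F [-1.   0.  -2.4] w 0.0595 j [ 0.04  0.72  0.69  1.55 -0.    0.08]
tool shift cm [ 0.47 -0.65 22.48]
turn units -0.0
shift if after turn [ 0.46 -0.73 22.48]
```

```bash
python3 -m handwheel '[[[0.2,0,1.5,0],[0.2,0,2.7,0],[0,0,2.8,0],[0,0,2.8,0],[0,0,2.8,0],[0,0,2.8,0],[0,0,2.8,0],[0,0,2.6,0],[0,0,1.6,0],[0,0,0,0],[0,0,0,0]]]'
python3 - <<'E'
from ov import *
snap("wrist","pics/w13.png")
go([.6575,.097,.025],87.7)
E
```

```text
clock: 27.3
ee_pos: [0.7072, 0.096, 0.028]
ee_rot: [[0.04, 0.999, -0.001], [0.999, -0.04, -0.0], [-0.0, -0.001, -1.0]]
contact_force: [-0.6, 0.5, -1.0]
grip_width: 0.0595
t 27.30 p [0.7072 0.096  0.028 ] ang 87.7 F [-0.6  0.5 -1. ] w 0.0595 j [ 0.05  0.77  0.22  1.02 -0.    0.09]
t 27.35 p [0.7083 0.0961 0.029 ] ang 87.7 F [-0.4  0.2 -1.6] w 0.0595 j [ 0.05  0.77  0.22  1.02 -0.    0.09]
tool shift cm [-0.11 -5.08  0.4 ]
turn units -0.0
shift if after turn [-0.11 -5.08  0.4 ]
```

View pics/w13.png

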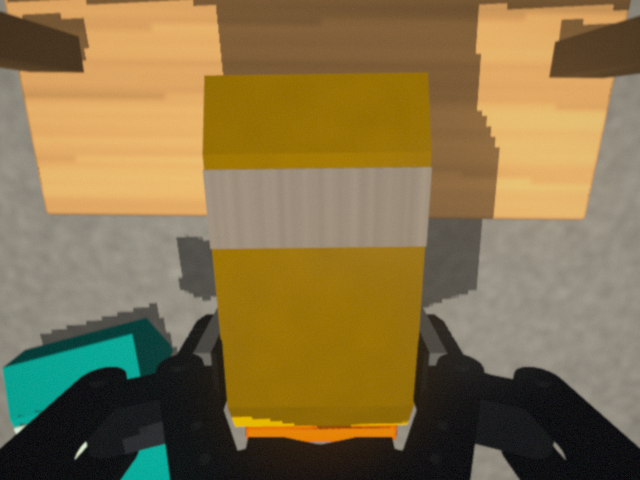

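```bash
python3 -m handwheel '[[[0,-1,0.3,0],[0,-1.5,0,0],[0,-1.5,0,0],[0,-1,0,0],[0,0,0,0],[0,0,0,0]]]' - 25
python3 - <<'E'
from ov import *
st()
E
```

```text
clock: 27.95
ee_pos: [0.6595, 0.0982, 0.0263]
ee_rot: [[0.04, 0.999, 0.003], [0.999, -0.04, 0.0], [0.0, 0.003, -1.0]]
contact_force: [-0.4, 0.3, -1.6]
grip_width: 0.0598
t 27.95 p [0.6595 0.0982 0.0263] ang 87.7 F [-0.4  0.3 -1.6] w 0.0598 j [ 0.05  0.68  0.03  0.92 -0.    0.09]
```

```bash
python3 -m handwheel '[[[0,0,-0.8,0],[0,-0.1,-0.8,0],[0,0,-0.5,0],[0,0,-0.5,0],[0,0,-0.5,0],[0,0,0,0]]]'
python3 - <<'E'
from ov import *
st(); snap("scene","pics/s11.png")
i=cv2.imread("pics/s11.png")[150:290,320:460]; a=cv2.resize(i,None,fx=4.2,fy=4.2,interpolation=cv2.INTER_CUBIC); cv2.imwrite("pics/s11c.png",a)
E
```

```text
clock: 28.55
ee_pos: [0.6578, 0.0982, 0.0565]
ee_rot: [[0.04, 0.999, 0.001], [0.999, -0.04, 0.0], [0.0, 0.001, -1.0]]
contact_force: [0.3, -0.0, -2.2]
grip_width: 0.0596
t 28.55 p [0.6578 0.0982 0.0565] ang 87.7 F [ 0.3 -0.  -2.2] w 0.0596 j [0.05 0.65 0.07 0.99 0.   0.09]
```

View pics/s11c.png

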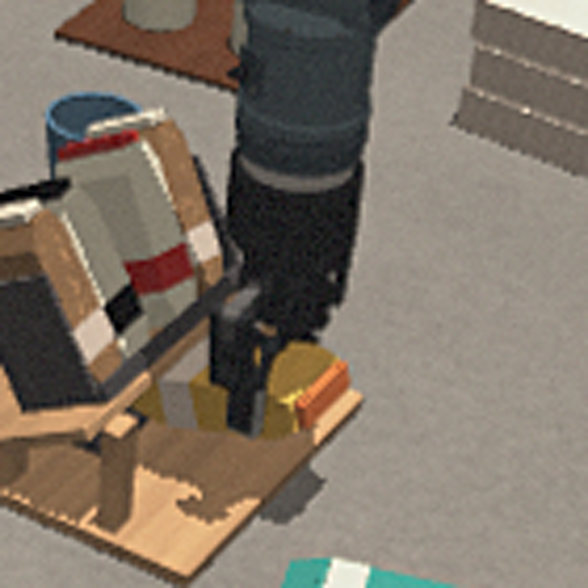

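```bash
python3 -m handwheel '[[[0,-0.1,-0.5,0],[0,-0.1,-0.5,0],[0,-0.15,-0.4,0],[0,-0.2,-0.4,0],[0,-0.25,-0.4,0],[0,-0.25,-0.4,0],[0,0,0,0]]]'
python3 - <<'E'
from ov import *
st(); snap("wrist","pics/w14.png"); snap("scene","pics/s12.png")
i=cv2.imread("pics/s12.png")[150:290,320:460]; a=cv2.resize(i,None,fx=4.2,fy=4.2,interpolation=cv2.INTER_CUBIC); cv2.imwrite("pics/s12c.png",a)
E
```

```text
clock: 29.3
ee_pos: [0.6467, 0.0986, 0.0825]
ee_rot: [[0.04, 0.999, 0.001], [0.999, -0.04, 0.0], [0.0, 0.001, -1.0]]
contact_force: [0.2, -0.8, -2.0]
grip_width: 0.0594
t 29.30 p [0.6467 0.0986 0.0825] ang 87.7 F [ 0.2 -0.8 -2. ] w 0.0594 j [ 0.05  0.61  0.06  1.02 -0.    0.09]
t 29.30 p [0.6467 0.0986 0.0825] ang 87.7 F [ 0.2 -0.8 -2. ] w 0.0594 j [ 0.05  0.61  0.06  1.02 -0.    0.09]
```

View pics/s12c.png

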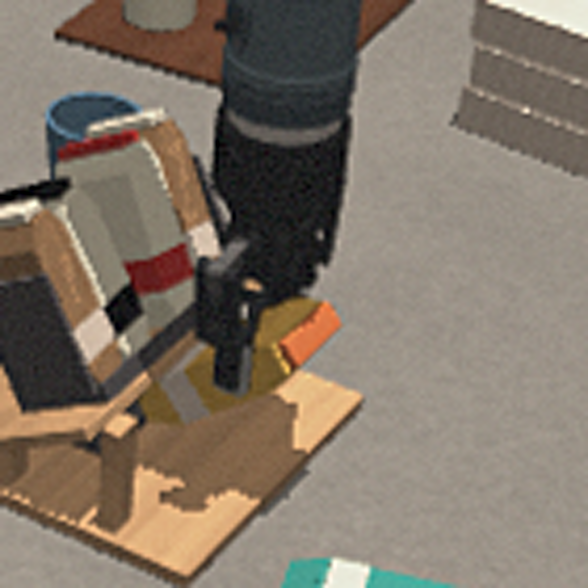

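View pics/w14.png

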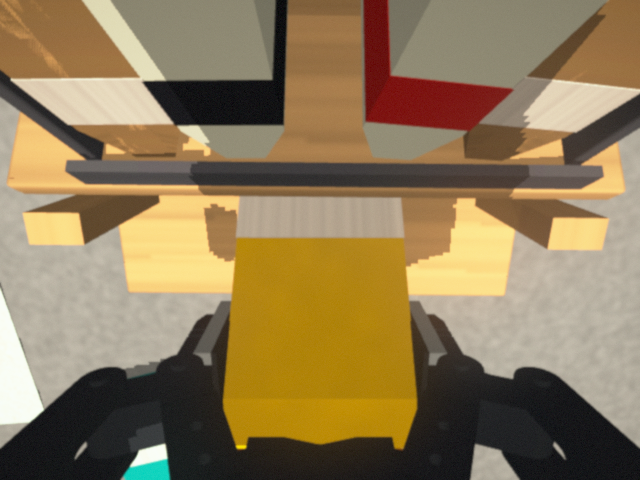

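```bash
python3 -m handwheel '[[[0,-0.35,-0.35,0],[0,-0.35,-0.35,0],[0,-0.35,-0.3,0],[0,-0.4,-0.26,0],[0,-0.4,-0.24,0],[0,-0.46,-0.2,0],[0,0,0,0]]]'
python3 - <<'E'
from ov import *
st()
E
python3 -m handwheel '[[[0,-0.46,-0.15,0],[0,-0.46,-0.12,0],[0,-0.46,-0.1,0],[0,0,0,0]]]'
python3 - <<'E'
from ov import *
st(); snap("wrist","pics/w15.png"); snap("scene","pics/s13.png")
i=cv2.imread("pics/s13.png")[150:290,320:460]; a=cv2.resize(i,None,fx=4.2,fy=4.2,interpolation=cv2.INTER_CUBIC); cv2.imwrite("pics/s13c.png",a)
E
```

```text
clock: 30.1
ee_pos: [0.6234, 0.0996, 0.0994]
ee_rot: [[0.04, 0.999, 0.001], [0.999, -0.04, 0.0], [0.0, 0.001, -1.0]]
contact_force: [2.3, -0.9, -3.1]
grip_width: 0.0591
t 30.10 p [0.6234 0.0996 0.0994] ang 87.7 F [ 2.3 -0.9 -3.1] w 0.0591 j [ 0.06  0.55  0.01  1.03 -0.    0.1 ]
clock: 30.5
ee_pos: [0.6092, 0.1002, 0.1026]
ee_rot: [[0.04, 0.999, -0.0], [0.999, -0.04, -0.0], [-0.0, -0.0, -1.0]]
contact_force: [2.9, -1.0, -2.1]
grip_width: 0.0593
t 30.50 p [0.6092 0.1002 0.1026] ang 87.7 F [ 2.9 -1.  -2.1] w 0.0593 j [ 0.06  0.52 -0.03  1.02 -0.    0.1 ]
t 30.50 p [0.6092 0.1002 0.1026] ang 87.7 F [ 2.9 -1.  -2.1] w 0.0593 j [ 0.06  0.52 -0.03  1.02 -0.    0.1 ]
```

View pics/s13c.png

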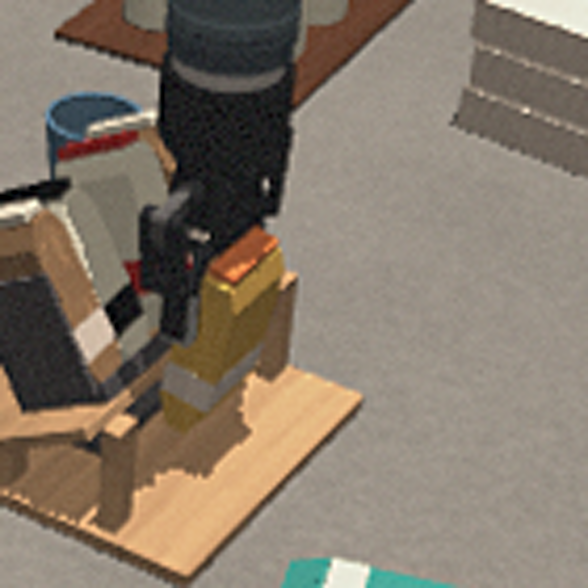

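View pics/w15.png

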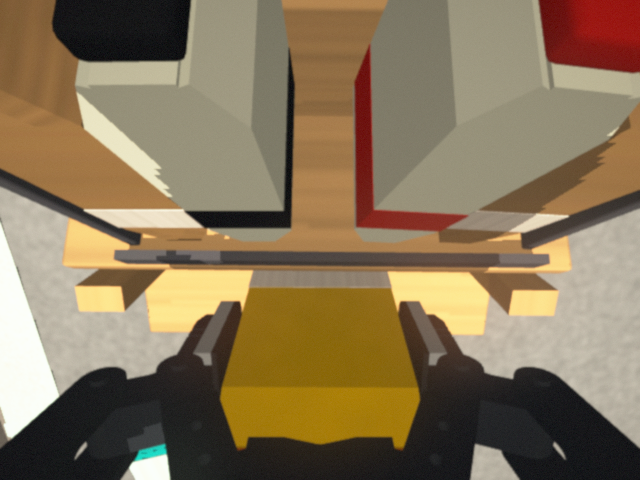

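```bash
python3 -m handwheel '[[[0,-0.4,0,0],[0,-0.4,0,0],[0,-0.4,0,0],[0,0,0,0]]]'
python3 - <<'E'
from ov import *
st(); snap("wrist","pics/w16.png"); snap("scene","pics/s14.png")
i=cv2.imread("pics/s14.png")[170:270,330:430]; a=cv2.resize(i,None,fx=6,fy=6,interpolation=cv2.INTER_CUBIC); cv2.imwrite("pics/s14c.png",a)
E
```

```text
clock: 31.0
ee_pos: [0.599, 0.1005, 0.103]
ee_rot: [[0.041, 0.999, 0.003], [0.999, -0.041, -0.0], [-0.0, 0.003, -1.0]]
contact_force: [5.6, 0.1, -1.1]
grip_width: 0.0594
t 31.00 p [0.599  0.1005 0.103 ] ang 87.7 F [ 5.6  0.1 -1.1] w 0.0594 j [ 0.06  0.5  -0.06  1.   -0.    0.1 ]
t 31.00 p [0.599  0.1005 0.103 ] ang 87.7 F [ 5.6  0.1 -1.1] w 0.0594 j [ 0.06  0.5  -0.06  1.   -0.    0.1 ]
```

View pics/s14c.png

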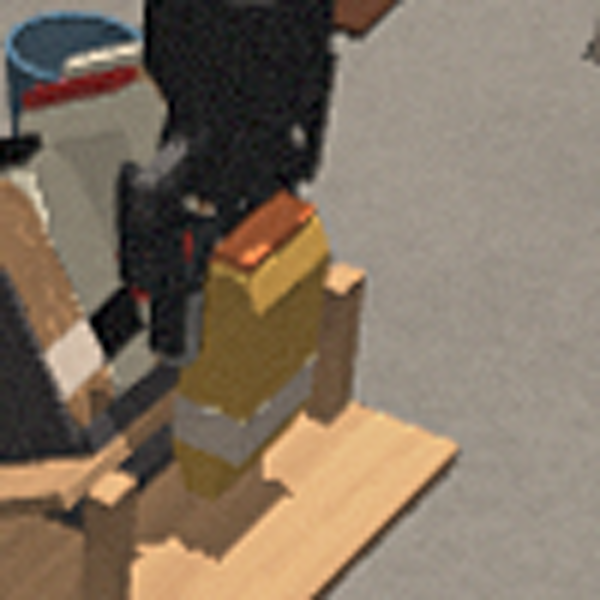

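View pics/w16.png

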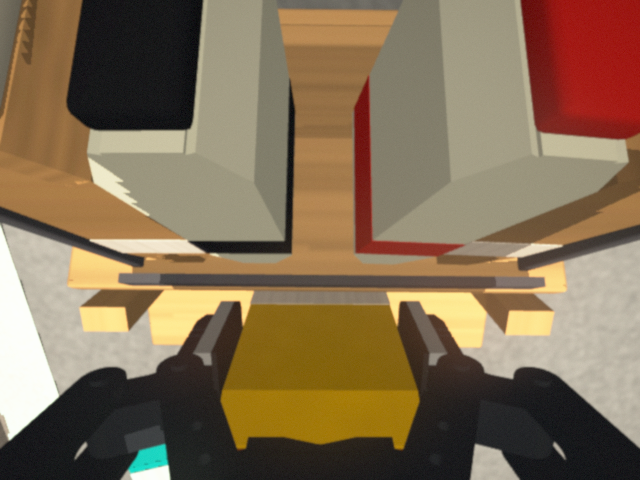

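```bash
cat > tl.py <<'E'
from ov import *
c=np.load("pics/w12.npz")
# tool-frame camera: recover tool_from_camera via viewer
def Tc():
    return np.array(viewer.camera("wrist")["tool_from_camera"])
E
python3 - <<'E'
from tl import *
from scipy.optimize import least_squares
T=Tc(); np.save("T.npy",T); K=c["K"]; Mi=np.linalg.inv(T)
def pr(X): return proj(K,Mi,X)
# tin in tool frame: pivot at (0,0,-28mm); own x along tool x; axis toward foot dir f=(0,-cos,sin)*; upper face normal n=(0,-sin... )
def face(z,phi,g,h,dx,y=None):
    ph=np.radians(phi); f=np.array([0,-np.cos(ph),np.sin(ph)]); n=np.array([0,-np.sin(ph),-np.cos(ph)])
    P=np.array([dx,0,-28.]); return np.array([P+s*np.array([30,0,0])+f*(g-z)+n*h for s in(-1,1)])/1e3
# w12: phi=0 ; unknown g,h,dx,band zs
U=dict(w20=[(206,155),(429,154)],b1=[(207,169),(428,168)],b2=[(214,248),(423,247)],s=[(228,409),(411,409)])
def f(v):
    g,h,dx,z1,z2=v; r=[]
    for k,z in (("w20",20),("b1",z1),("b2",z2),("s",100)): r.append(pr(face(z,0,g,h,dx))-np.array(U[k]))
    return np.concatenate(r).ravel()
s=least_squares(f,[87,7,0,25,45]); print(s.x.round(1),s.cost,s.fun.round(1)); g,h,dx,z1,z2=s.x
for nm,S,Bd in (("w15",[(223,387),(417,387)],[(246,288),(390,288)]),("w16",[(223,388),(417,388)],[(247,304),(389,304)])):
    def q(v): return np.concatenate([pr(face(100,v[0],v[1],v[2],dx))-np.array(S),pr(face(z2,v[0],v[1],v[2],dx))-np.array(Bd)]).ravel()
    r=least_squares(q,[70,g,h]); print(nm,r.x.round(1),r.cost,r.fun.round(1))
E
```

```text
[84.6  6.8 -1.1 23.2 45.5] 18.944167026985212 [-1.   1.4  2.1  2.3 -0.9 -0.4  2.1  0.6 -1.3 -0.4  0.7  0.6 -1.9 -2.5
 -0.2 -2.5]
w15 [80.6 88.3 -2.8] 7.303767945151638 [-2.5  0.1 -0.9  0.1  2.6 -0.2 -1.1 -0.2]
w16 [88.7 88.6 -4.6] 8.020769760674918 [-2.6  0.1 -0.8  0.1  2.7 -0.1 -1.2 -0.1]
```

```bash
python3 -m handwheel '[[[0,-0.35,0,0],[0,-0.35,0,0],[0,-0.2,0,0],[0,0,0,0]]]'
python3 - <<'E'
from ov import *
st()
E
python3 -m handwheel '[[[0,1.5,0,0],[0,1.5,0,0],[0,0,-1,0],[0,0,-1.5,0],[0,0,0,0]]]' - 40
python3 - <<'E'
from ov import *
st(); snap("scene","pics/s15.png"); snap("wrist","pics/w17.png")
i=cv2.imread("pics/s15.png")[150:270,330:450]; a=cv2.resize(i,None,fx=5,fy=5,interpolation=cv2.INTER_CUBIC); cv2.imwrite("pics/s15c.png",a)
E
```

```text
clock: 31.55
ee_pos: [0.5898, 0.1009, 0.1029]
ee_rot: [[0.041, 0.999, 0.003], [0.999, -0.041, -0.0], [0.0, 0.003, -1.0]]
contact_force: [5.0, -0.9, -2.3]
grip_width: 0.0593
t 31.55 p [0.5898 0.1009 0.1029] ang 87.7 F [ 5.  -0.9 -2.3] w 0.0593 j [ 0.06  0.49 -0.09  0.99 -0.    0.1 ]
clock: 32.05
ee_pos: [0.6185, 0.1, 0.1291]
ee_rot: [[0.04, 0.999, 0.001], [0.999, -0.04, 0.0], [0.0, 0.001, -1.0]]
contact_force: [0.3, 0.3, -1.7]
grip_width: 0.0592
t 32.05 p [0.6185 0.1    0.1291] ang 87.7 F [ 0.3  0.3 -1.7] w 0.0592 j [0.06 0.52 0.04 1.09 0.   0.1 ]
t 32.10 p [0.6182 0.0999 0.1281] ang 87.7 F [ 0.3  0.5 -2. ] w 0.0588 j [0.06 0.52 0.04 1.09 0.   0.1 ]
```

View pics/s15c.png

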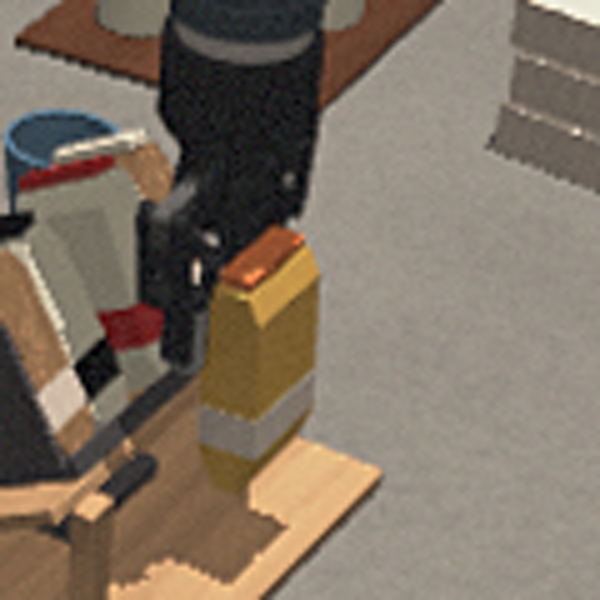

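View pics/w17.png

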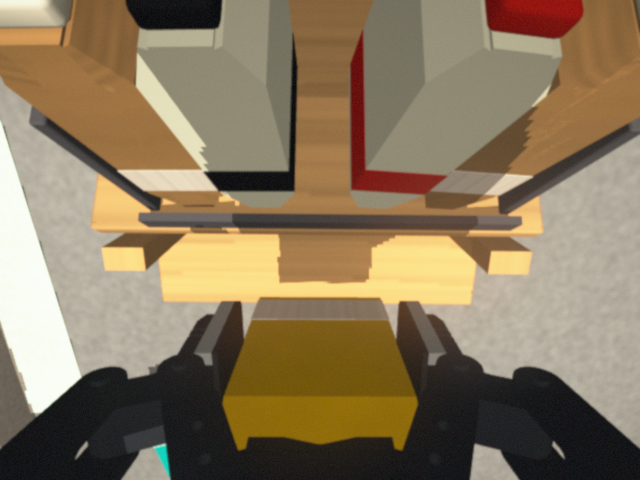

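```bash
python3 - <<'E'
from tl import *
T=np.load("T.npy");K=c["K"]
def pt(u,v,d): return (T@np.r_[np.linalg.inv(K)@np.array([u,v,1.])*d,1])[:3]*1e3
for row,l,r,n in ((397,223.5,416.5,"z100"),(321,245,391,"band2 z~45"),(298,260,381,"band1 z~24")):
    d=K[0,0]*.06/(r-l); print(n,pt((l+r)/2,row,d).round(1))
# scene fit
from scipy.optimize import least_squares
K2,M2=load("pics/s15.png"); R=np.array([[.04,.999,0],[.999,-.04,0],[0,0,-1]]); p=np.array([.6183,.0999,.1285])
# own frame in tool: x along tool x; axis foot; points: lid corners etc in 5x crop off(330,150)
E
```

```text
z100 [ -0.6   8.6 -38.6]
band2 z~45 [-1.4  6.   4.4]
band1 z~24 [-0.3 12.  38.4]
```

```bash
python3 - <<'E'
from ov import *
from scipy.optimize import least_squares
K,M=load("pics/s15.png"); p=np.array([.6183,.0999,.1285]); a=np.radians(87.7)
Y=np.array([np.cos(a),np.sin(a),0]); X=np.array([np.sin(a),-np.cos(a),0]); Z=np.array([0,0,1.])
# own coords: (depth along Y, thick along X, up)
pts=np.array([(-30,16,100),(30,16,100),(-30,-16,100),(30,16,20),(-30,16,20),(-30,-16,20),(-30,7,0),(-30,-7,0),(30,9,122),(-30,9,114),(30,9,114)])/1e3
U=np.array([(258,325),(320,275),(212,295),(313,405),(250,460),(200,440),(238,494),(215,488),(303,235),(253,295),(315,250)]); 
pts[8,0]=.027
U=(U+.5)/5-.5+[330,150]
def f(v):
    l=np.radians(v[0]); z=Z*np.cos(l)+X*np.sin(l); x=X*np.cos(l)-Z*np.sin(l)  # lean: top toward +X by l
    W=np.array(v[1:])/100+pts[:,:1]*Y+pts[:,1:2]*x+(pts[:,2:]-.061)*z
    return (proj(K,M,W)-U).ravel()
s=least_squares(f,[5,62,10,12]); print(s.x.round(2),s.cost); print(s.fun.reshape(-1,2).round(1).tolist())
d=s.x[1:]/100-p; print("centre rel TCP: toolx,tooly,up mm",(d@Y*1e3).round(1),(d@X*1e3).round(1),(d[2]*1e3).round(1))
E
```

```text
[-2.61 63.46 11.95 11.84] 8.87121896738088
[[1.0, 0.2], [0.3, -0.5], [-1.4, 2.4], [-0.2, 0.3], [1.0, 0.5], [-0.2, 0.5], [-0.1, -0.9], [-0.4, -1.5], [1.1, -0.4], [-0.3, 0.4], [-0.9, -1.1]]
centre rel TCP: toolx,tooly,up mm 20.2 15.5 -10.1
```

```bash
python3 -m handwheel '[[[0,0,-2,0],[0,0,-2.6,0],[0,0,-2.7,0.5],[0,0,-2.7,1.2],[0,0,-2,1.5],[0,0,0,1.5],[0,0,0,1.5],[0,0,0,1.5],[0,0,0,1.5],[0,0,0,1.5],[0,0,0,1.5],[0,0,0,1.5],[0,0,0,1.5],[0,0,0,1.5],[0,0,0,1.3],[0,0,0,0]]]'
python3 - <<'E'
from ov import *
go([.56,-.12,.085],-2.3)
E
```

```text
clock: 33.75
ee_pos: [0.6177, 0.0998, 0.2462]
ee_rot: [[0.999, -0.04, -0.003], [-0.04, -0.999, -0.0], [-0.003, 0.0, -1.0]]
contact_force: [0.1, 0.8, -2.2]
grip_width: 0.0589
t 33.75 p [0.6177 0.0998 0.2462] ang -2.3 F [ 0.1  0.8 -2.2] w 0.0589 j [0.06 0.49 0.29 1.37 0.   1.67]
tool shift cm [-4.85 22.19 16.14]
turn units 0.0
shift if after turn [-4.88 22.19 16.12]
```

```bash
python3 -m handwheel '[[[-0.3,1.5,0,0],[-0.6,2.7,0,0],[-0.6,2.8,0,0],[-0.6,2.8,0,0],[-0.6,2.8,0,0],[-0.6,2.8,0.5,0],[-0.6,2.8,1.5,0],[-0.6,2.5,2.5,0],[-0.3,1.5,2.6,0],[0,0,2.7,0],[0,0,2.7,0],[0,0,2.5,0],[0,0,1,0],[0,0,0,0],[0,0,0,0]]]'
python3 - <<'E'
from ov import *
st(); snap("wrist","pics/w18.png"); snap("top","pics/top4.png")
a=cv2.resize(cv2.imread("pics/top4.png")[200:290,300:420],None,fx=5,fy=5,interpolation=cv2.INTER_CUBIC); cv2.imwrite("pics/top4c.png",a)
E
```

```text
clock: 35.25
ee_pos: [0.5622, -0.1206, 0.0882]
ee_rot: [[0.999, -0.04, 0.001], [-0.04, -0.999, -0.001], [0.001, 0.001, -1.0]]
contact_force: [0.3, 0.1, -1.3]
grip_width: 0.0597
t 35.25 p [ 0.5622 -0.1206  0.0882] ang -2.3 F [ 0.3  0.1 -1.3] w 0.0597 j [-0.32  0.46 -0.18  0.93 -0.    1.29]
t 35.25 p [ 0.5622 -0.1206  0.0882] ang -2.3 F [ 0.3  0.1 -1.3] w 0.0597 j [-0.32  0.46 -0.18  0.93 -0.    1.29]
```

View pics/w18.png

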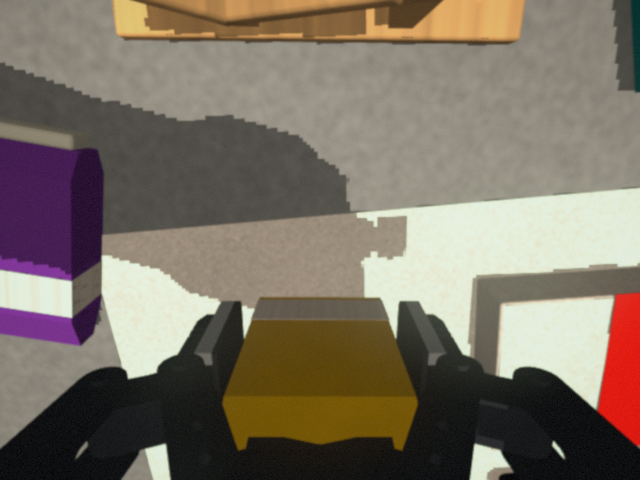

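View pics/top4.png

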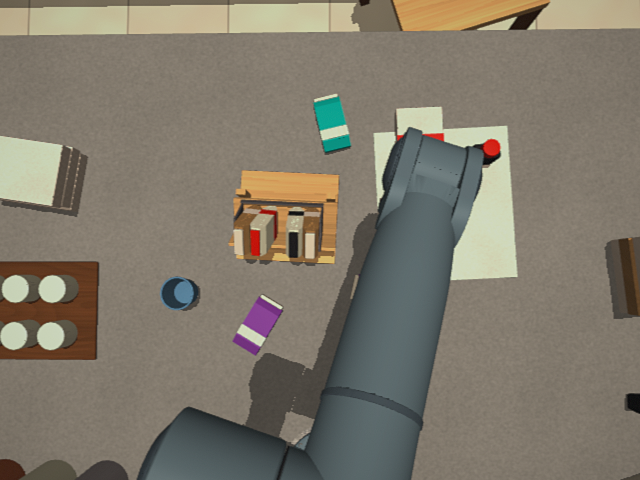

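```bash
python3 -m handwheel '[[[0,0,1,0],[0,0,0.8,0],[0,0,0.3,0],[0,0,0.3,0],[0,0,0,0]]]'
python3 - <<'E'
from ov import *
st()
E
python3 -m handwheel '[[[0,0,0.25,0],[0,0,0.25,0],[0,0,0,0]]]'
python3 - <<'E'
from ov import *
st()
E
```

```text
clock: 35.85
ee_pos: [0.5614, -0.12, 0.0626]
ee_rot: [[0.999, -0.04, -0.001], [-0.04, -0.999, 0.0], [-0.001, -0.0, -1.0]]
contact_force: [1.0, -0.3, -2.3]
grip_width: 0.0591
t 35.85 p [ 0.5614 -0.12    0.0626] ang -2.3 F [ 1.  -0.3 -2.3] w 0.0591 j [-0.32  0.48 -0.22  0.88 -0.    1.29]
clock: 36.15
ee_pos: [0.5625, -0.1204, 0.06]
ee_rot: [[0.999, -0.04, 0.002], [-0.04, -0.999, -0.001], [0.002, 0.001, -1.0]]
contact_force: [-2.1, 1.7, 7.4]
grip_width: 0.059
t 36.15 p [ 0.5625 -0.1204  0.06  ] ang -2.3 F [-2.1  1.7  7.4] w 0.0590 j [-0.32  0.48 -0.22  0.87 -0.    1.29]
```

```bash
python3 -m handwheel '[[[0,0,-0.05,0],[0,0,0,0],[0,0,0,0],[0,0,0,0]]]' 82 30
python3 - <<'E'
from ov import *
st(); snap("wrist","pics/w19.png")
E
```

```text
clock: 36.55
ee_pos: [0.5619, -0.1202, 0.0587]
ee_rot: [[0.999, -0.04, 0.0], [-0.04, -0.999, -0.0], [0.0, 0.0, -1.0]]
contact_force: [0.0, -0.2, 0.6]
grip_width: 0.0697
t 36.55 p [ 0.5619 -0.1202  0.0587] ang -2.3 F [ 0.  -0.2  0.6] w 0.0697 j [-0.32  0.48 -0.22  0.87 -0.    1.29]
t 36.55 p [ 0.5619 -0.1202  0.0587] ang -2.3 F [ 0.  -0.2  0.6] w 0.0697 j [-0.32  0.48 -0.22  0.87 -0.    1.29]
```

View pics/w19.png

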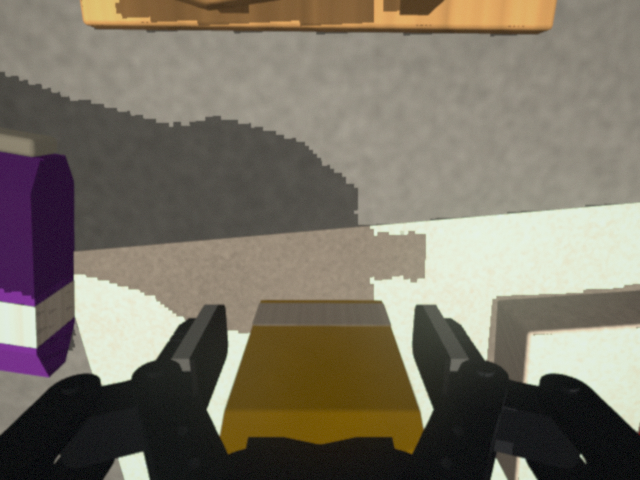

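```bash
python3 -m handwheel '[[[0,0,-1.5,0],[0,0,-2.5,0],[0,0,-2.7,0],[0,1.5,-2.7,0],[0,2.5,-1,0],[0,1,0,0],[0,0,0,0]]]'
python3 - <<'E'
from ov import *
snap("wrist","pics/w20.png")
E
```

```text
clock: 37.3
ee_pos: [0.5597, -0.1711, 0.1622]
ee_rot: [[0.999, -0.042, -0.0], [-0.042, -0.999, 0.0], [-0.0, -0.0, -1.0]]
contact_force: [-0.3, -0.3, 0.7]
grip_width: 0.0704
t 37.30 p [ 0.5597 -0.1711  0.1622] ang -2.4 F [-0.3 -0.3  0.7] w 0.0704 j [-0.41  0.42 -0.03  1.12  0.    1.21]
```

View pics/w20.png

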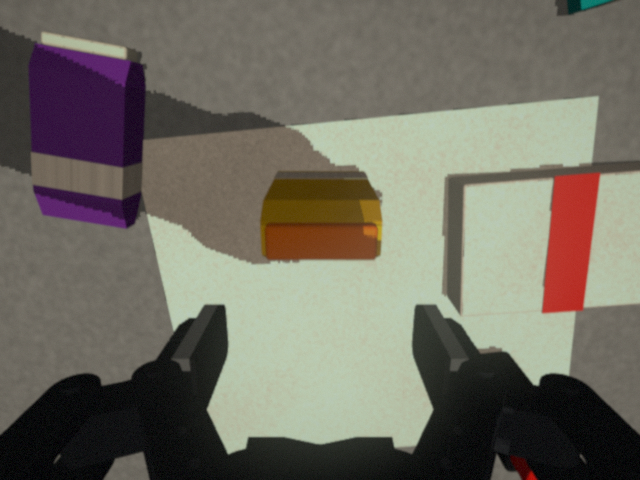

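```bash
python3 - <<'E'
from ov import *
K,M=load("pics/w20.png"); p=np.array([.5600,-.1708,.1625])
R=np.array([[.999,-.0415,0],[-.0415,-.999,0],[0,0,-1]])
q=atz(K,M,[(266,224),(378,222),(376,259),(267,261)],.122); l=(q-p)@R*1e3; print(l.round(1),l.mean(0).round(1),q.mean(0).round(4)); v=q[1]-q[0]+q[2]-q[3]; print(np.degrees(np.arctan2(v[1],v[0])))
st()
E
```

```text
[[-24.8 -25.4  40.5]
 [ 28.1 -26.3  40.5]
 [ 27.9  -7.7  40.5]
 [-25.1  -6.8  40.5]] [  1.5 -16.5  40.5] [ 0.5622 -0.1543  0.122 ]
-1.3624747901247067
t 37.35 p [ 0.5592 -0.17    0.1616] ang -2.4 F [-0.1 -0.2  0. ] w 0.0702 j [-0.4   0.42 -0.03  1.12  0.    1.21]
```

```bash
python3 -m handwheel '[[[0.15,-0.9,0,-0.2],[0,-0.75,0,0],[0,0,2,0],[0,0,2.6,0],[0,0,2.6,0],[0,0,2.0,0],[0,0,0.3,0],[0,0,0,0]]]'
python3 - <<'E'
from ov import *
st()
E
python3 -m handwheel '[[[0,0,0,0],[0,0,0,0],[0,0,0,0],[0,0,0,0]]]' 50 60
python3 -m handwheel '[[[0,0,-1,0],[0,0,-2,0],[0,0,-2.5,0],[0,0,-2.5,0],[0,0,0,0]]]'
python3 - <<'E'
from ov import *
st(); snap("wrist","pics/w21.png"); snap("scene","pics/s16.png")
i=cv2.imread("pics/s16.png")[150:310,240:420]; a=cv2.resize(i,None,fx=3.7,fy=3.7,interpolation=cv2.INTER_CUBIC); cv2.imwrite("pics/s16c.png",a)
E
```

```text
clock: 38.15
ee_pos: [0.5611, -0.1523, 0.0671]
ee_rot: [[1.0, -0.022, -0.002], [-0.022, -1.0, 0.001], [-0.002, -0.001, -1.0]]
contact_force: [-0.2, -0.7, -0.0]
grip_width: 0.0699
t 38.15 p [ 0.5611 -0.1523  0.0671] ang -1.2 F [-0.2 -0.7 -0. ] w 0.0699 j [-0.37  0.49 -0.19  0.9   0.    1.22]
clock: 38.55
ee_pos: [0.5626, -0.1539, 0.0688]
ee_rot: [[1.0, -0.023, 0.002], [-0.023, -1.0, -0.0], [0.002, 0.0, -1.0]]
contact_force: [-0.4, 0.4, 2.2]
grip_width: 0.0595
clock: 39.05
ee_pos: [0.5644, -0.1548, 0.152]
ee_rot: [[1.0, -0.023, 0.007], [-0.023, -1.0, -0.003], [0.007, 0.003, -1.0]]
contact_force: [1.3, -0.6, -1.6]
grip_width: 0.0596
t 39.05 p [ 0.5644 -0.1548  0.152 ] ang -1.3 F [ 1.3 -0.6 -1.6] w 0.0596 j [-0.38  0.42 -0.06  1.08 -0.    1.22]
t 39.05 p [ 0.5644 -0.1548  0.152 ] ang -1.3 F [ 1.3 -0.6 -1.6] w 0.0596 j [-0.38  0.42 -0.06  1.08 -0.    1.22]
```

View pics/w21.png

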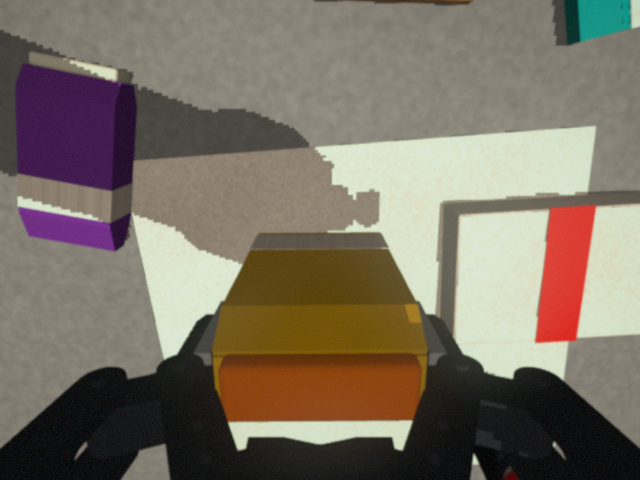

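View pics/s16c.png

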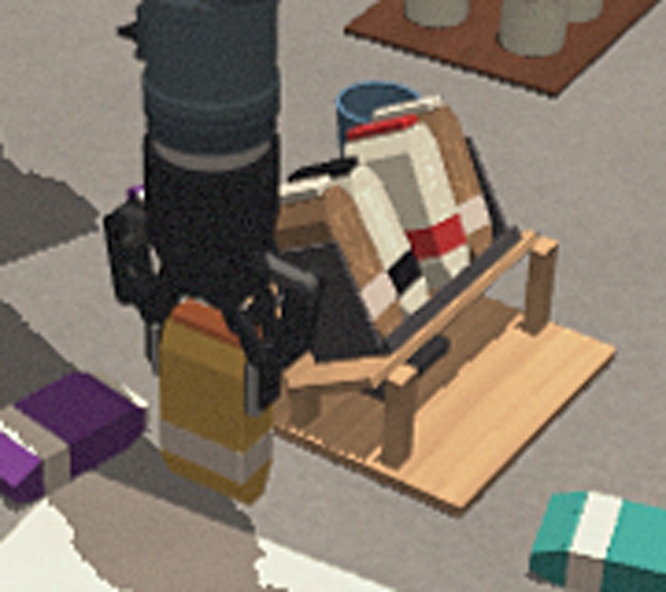

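```bash
python3 - <<'E'
from ov import *
K,M=load("pics/w21.png"); p=np.array([.5644,-.1548,.152]); a=np.radians(-1.3);R=np.array([[np.cos(a),np.sin(a),0],[np.sin(a),-np.cos(a),0],[0,0,-1]])
q=atz(K,M,[(217,355),(427,355),(422,420),(226,422)],p[2]+.054); l=(q-p)@R*1e3; print(l.round(1),l.mean(0))
cr=np.load("cr.npy");Rc,tc=cradle(*cr)
# plan: foot +x bottom edge at cradle (xe, y, ze)
def tcpE(xe,y,ze,oy=0.):
    e=tc+Rc@(np.array([xe,y,ze])/1e3); yaw=cr[2]; X=np.array([np.cos(yaw),np.sin(yaw),0]);Y=np.array([-np.sin(yaw),np.cos(yaw),0])
    return e-X*.030+np.array([0,0,.068])+Y*oy/1e3
for v in ((40,9,130),(40,9,100),(32,9,60),(29,9,2)): print(v,tcpE(*v).round(4), "foot back corner cradle",(Rc.T@(tcpE(*v)-np.array([0,0,.068])-.03*np.array([np.cos(cr[2]),np.sin(cr[2]),0])-tc)*1e3).round(1))
# current neighbours from scene/top
E
python3 - <<'E'
import cv2
t=cv2.imread("pics/top4.png"); cv2.imwrite("pics/top4d.png",cv2.resize(t[160:272,222:352],(696,600),interpolation=cv2.INTER_CUBIC))
E
```

```text
[[-25.8 -17.  -54. ]
 [ 27.9 -16.7 -54. ]
 [ 28.2   3.7 -54. ]
 [-24.9   3.9 -54. ]] [  1.35452048  -6.5254948  -54.        ]
(40, 9, 130) [0.504  0.1102 0.2656] foot back corner cradle [-12.   9. 160.]
(40, 9, 100) [0.5189 0.1096 0.2396] foot back corner cradle [-12.   9. 130.]
(32, 9, 60) [0.532 0.109 0.201] foot back corner cradle [-20.   9.  90.]
(29, 9, 2) [0.5584 0.108  0.1492] foot back corner cradle [-23.   9.  32.]
```

View pics/top4d.png

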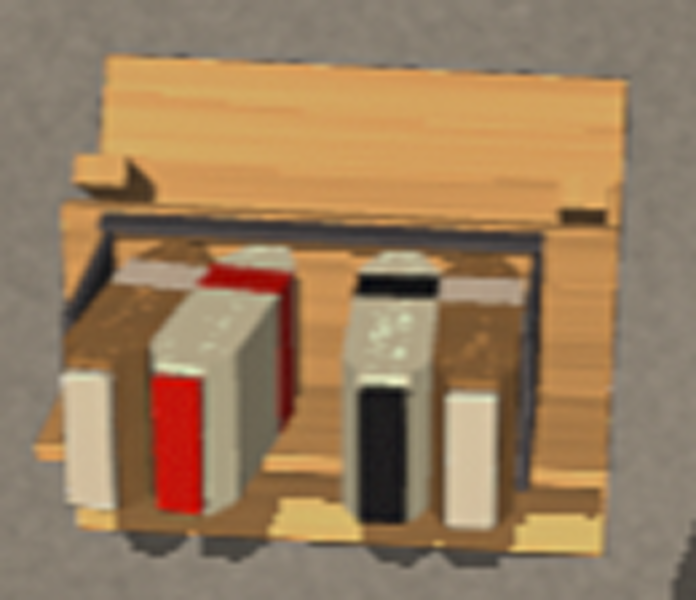

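```bash
python3 - <<'E'
from ov import *
go([.504,.106,.29],-2.3)
E
python3 -m handwheel '[[[0,0,-2,0.2],[0,0,-2.6,0],[0,0,-2.8,0],[0,0,-2.8,0],[0,0,-2.8,0],[0,-1.5,-0.8,0],[0,-2.3,0,0],[-0.5,-2.4,0,0],[-0.6,-2.4,0,0],[-0.6,-2.4,0,0],[-0.6,-2.4,0,0],[-0.6,-2.4,0,0],[-0.7,-2.4,0,0],[-0.7,-2.4,0,0],[-0.7,-2.4,0,0],[-0.4,-2.2,0,0],[-0.2,-1,0,0],[0,0,0,0],[0,0,0,0]]]'
python3 - <<'E'
from ov import *
go([.504,.106,.2656],-2.3)
E
```

```text
t 39.15 p [ 0.5622 -0.1539  0.1481] ang -1.3 F [-0.8  1.4 -3.1] w 0.0590 j [-0.38  0.43 -0.06  1.08 -0.    1.22]
tool shift cm [ -6.4  -25.84 -14.21]
turn units 0.2
shift if after turn [ -6.86 -25.74 -14.19]
clock: 41.05
ee_pos: [0.5162, 0.1101, 0.2849]
ee_rot: [[0.999, -0.04, -0.001], [-0.04, -0.999, -0.001], [-0.001, 0.001, -1.0]]
contact_force: [1.3, -0.8, -1.4]
grip_width: 0.0592
t 41.05 p [0.5162 0.1101 0.2849] ang -2.3 F [ 1.3 -0.8 -1.4] w 0.0592 j [ 0.09  0.27  0.07  1.37 -0.    1.7 ]
tool shift cm [-1.2   0.45  1.93]
turn units -0.0
shift if after turn [-1.2   0.46  1.93]
```

```bash
python3 -m handwheel '[[[-0.6,0.2,0.9,0],[-0.6,0.2,0.9,0],[0,0,0,0]]]'
python3 - <<'E'
from ov import *
p,_=st(); snap("scene","pics/s17.png"); snap("wrist","pics/w22.png"); cr=np.load("cr.npy");Rc,tc=cradle(*cr)
K,M=load("pics/s17.png"); s=cv2.imread("pics/s17.png"); off=np.array([290,110]); im=cv2.resize(s[110:230,290:410],None,fx=5,fy=5,interpolation=cv2.INTER_CUBIC)
a=cr[2]; Rt=np.array([[np.cos(a),-np.sin(a),0],[np.sin(a),np.cos(a),0],[0,0,1]])
wire(im,K,M,Rt,p-np.array([0,0,.068])+Rt[:,1]*.004,(255,0,0),off,5)
wire(im,K,M,Rc,tc+Rc@np.array([-.001,-.058,0]),(0,200,0),off,5)
cv2.imwrite("pics/ov3.png",im)
E
```

```text
clock: 41.35
ee_pos: [0.5032, 0.1056, 0.2664]
ee_rot: [[0.999, -0.042, -0.003], [-0.042, -0.999, -0.001], [-0.003, 0.001, -1.0]]
contact_force: [-0.4, -0.7, -2.2]
grip_width: 0.0592
t 41.35 p [0.5032 0.1056 0.2664] ang -2.4 F [-0.4 -0.7 -2.2] w 0.0592 j [ 0.08  0.25 -0.01  1.32 -0.    1.7 ]
t 41.40 p [0.5039 0.1058 0.2672] ang -2.4 F [ 0.4  0.1 -2.3] w 0.0596 j [ 0.08  0.25 -0.01  1.32 -0.    1.7 ]
```

View pics/ov3.png

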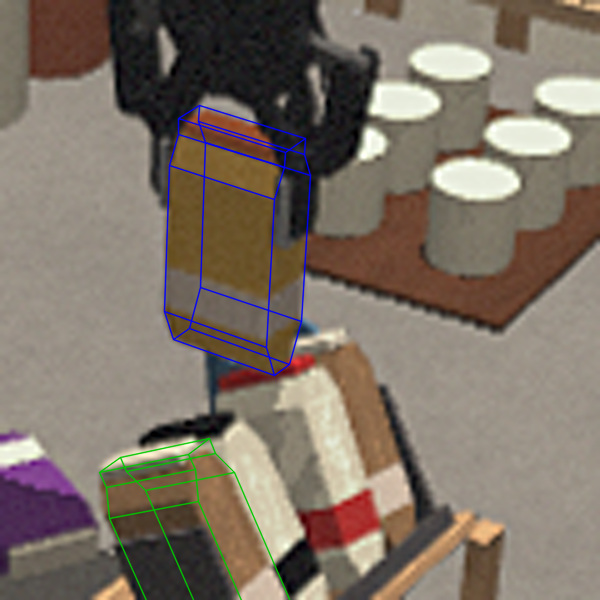

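View pics/w22.png

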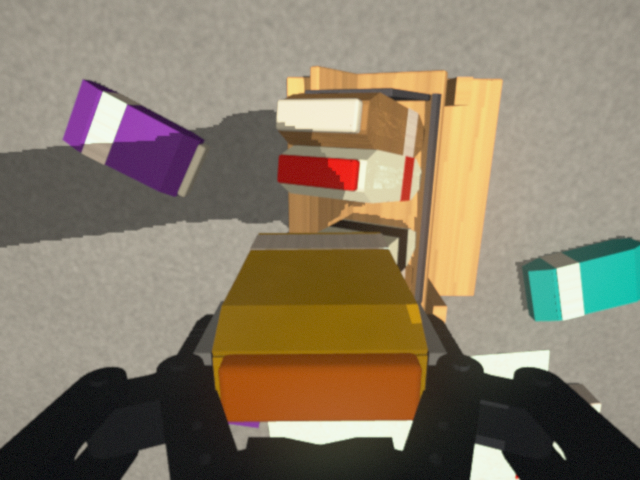

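```bash
python3 -m handwheel '[[[0.38,0,0.65,0],[0.38,0,0.65,0],[0.38,0,0.65,0],[0.38,0,0.65,0],[0.22,0,0.5,0],[0.22,0,0.5,0],[0,0,0,0]]]'
cat > e.py <<'E'
from ov import *
cr=np.load("cr.npy");Rc,tc=cradle(*cr)
def rep():
    p,_=st(); X=np.array([np.cos(cr[2]),np.sin(cr[2]),0]);Y=np.array([-np.sin(cr[2]),np.cos(cr[2]),0])
    e=Rc.T@(p-np.array([0,0,.068])+Y*.004+X*.03-tc)*1e3; print("front foot edge cradle",e.round(1)); return p
def pic(n,x0=290,y0=130):
    snap("scene",f"pics/{n}.png"); i=cv2.imread(f"pics/{n}.png")[y0:y0+120,x0:x0+120]; cv2.imwrite(f"pics/{n}c.png",cv2.resize(i,None,fx=5,fy=5,interpolation=cv2.INTER_CUBIC))
E
python3 - <<'E'
from e import *
rep(); pic("s18")
E
```

```text
clock: 42.15
ee_pos: [0.5237, 0.106, 0.2308]
ee_rot: [[0.999, -0.04, -0.001], [-0.04, -0.999, -0.0], [-0.001, 0.0, -1.0]]
contact_force: [0.0, 0.7, -2.8]
grip_width: 0.0595
t 42.15 p [0.5237 0.106  0.2308] ang -2.3 F [ 0.   0.7 -2.8] w 0.0595 j [ 0.08  0.3  -0.04  1.24 -0.    1.69]
front foot edge cradle [39.8  9.7 89.9]
```

View pics/s18c.png

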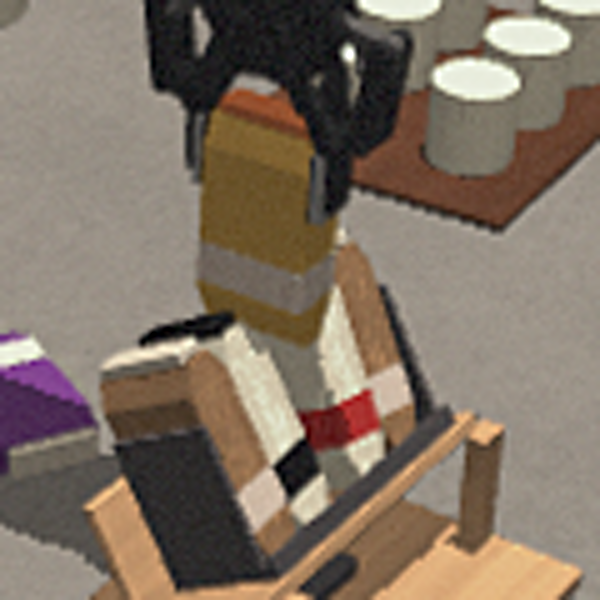

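```bash
python3 -m handwheel '[[[0.26,0.08,0.6,0],[0.22,0.07,0.6,0],[0.2,0,0.5,0],[0.2,0,0.5,0],[0.2,0,0.5,0],[0,0,0,0]]]'
python3 - <<'E'
from e import *
rep()
E
python3 -m handwheel '[[[0.2,0,0.45,0],[0.2,0,0.45,0],[0.2,0,0.4,0],[0,0,0,0]]]'
python3 - <<'E'
from e import *
rep(); pic("s19")
E
```

```text
clock: 42.8
ee_pos: [0.5344, 0.1041, 0.2038]
ee_rot: [[0.999, -0.04, -0.001], [-0.04, -0.999, -0.0], [-0.001, 0.0, -1.0]]
contact_force: [-1.2, -0.1, -1.9]
grip_width: 0.0596
t 42.80 p [0.5344 0.1041 0.2038] ang -2.3 F [-1.2 -0.1 -1.9] w 0.0596 j [ 0.08  0.33 -0.07  1.18 -0.    1.69]
front foot edge cradle [35.6  8.1 61.1]
clock: 43.2
ee_pos: [0.5405, 0.1037, 0.191]
ee_rot: [[0.999, -0.041, -0.001], [-0.041, -0.999, -0.001], [-0.001, 0.001, -1.0]]
contact_force: [-1.3, -0.3, -1.8]
grip_width: 0.0592
t 43.20 p [0.5405 0.1037 0.191 ] ang -2.3 F [-1.3 -0.3 -1.8] w 0.0592 j [ 0.07  0.34 -0.08  1.15 -0.    1.69]
front foot edge cradle [34.6  8.  47. ]
```

View pics/s19c.png

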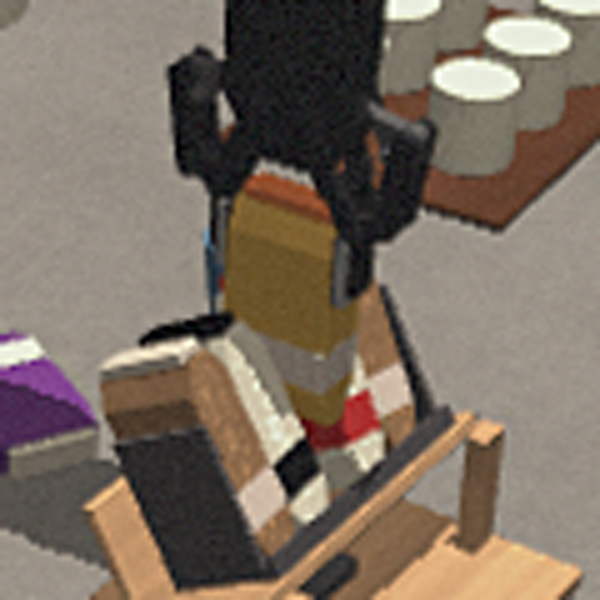

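```bash
python3 -m handwheel '[[[0.18,0,0.43,0],[0.18,0,0.43,0],[0.18,0,0.43,0],[0.18,0,0.43,0],[0,0,0,0]]]'
python3 - <<'E'
from e import *
rep()
E
python3 -m handwheel '[[[0.18,0,0.43,0],[0.18,0,0.43,0],[0.18,0,0.43,0],[0,0,0,0]]]'
python3 - <<'E'
from e import *
rep(); pic("s20")
E
```

```text
clock: 43.75
ee_pos: [0.5476, 0.1035, 0.1736]
ee_rot: [[0.999, -0.041, -0.001], [-0.041, -0.999, -0.0], [-0.001, 0.0, -1.0]]
contact_force: [0.5, -3.3, -2.3]
grip_width: 0.0592
t 43.75 p [0.5476 0.1035 0.1736] ang -2.3 F [ 0.5 -3.3 -2.3] w 0.0592 j [ 0.07  0.36 -0.09  1.12  0.    1.68]
front foot edge cradle [32.   8.1 28.4]
clock: 44.15
ee_pos: [0.553, 0.1036, 0.1607]
ee_rot: [[0.999, -0.04, -0.001], [-0.04, -0.999, 0.001], [-0.001, -0.001, -1.0]]
contact_force: [-0.3, -1.7, -1.4]
grip_width: 0.0595
t 44.15 p [0.553  0.1036 0.1607] ang -2.3 F [-0.3 -1.7 -1.4] w 0.0595 j [ 0.07  0.38 -0.1   1.09  0.    1.68]
front foot edge cradle [30.3  8.5 14.6]
```

View pics/s20c.png

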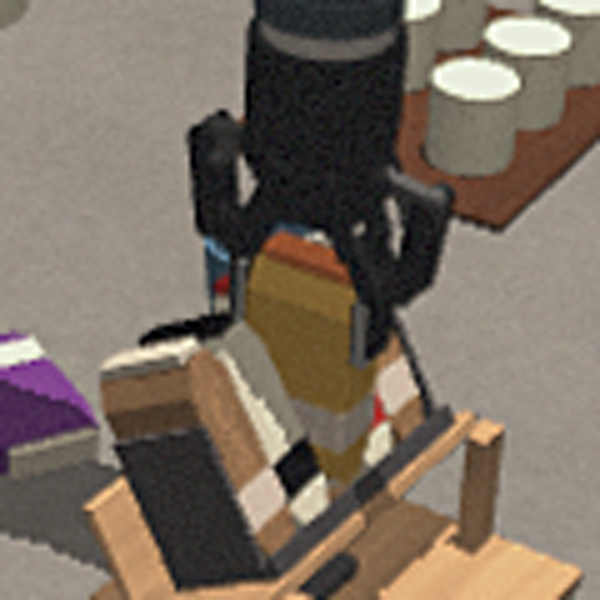

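```bash
python3 -m handwheel '[[[0.1,0,0.35,0],[0.1,0,0.35,0],[0.1,0,0.3,0],[0,0,0,0]]]'
python3 - <<'E'
from e import *
rep()
E
python3 -m handwheel '[[[0.05,0,0.2,0],[0.05,0,0.2,0],[0,0,0,0]]]'
python3 - <<'E'
from e import *
rep(); pic("s21")
E
```

```text
clock: 44.6
ee_pos: [0.5559, 0.1033, 0.151]
ee_rot: [[0.999, -0.04, -0.001], [-0.04, -0.999, 0.0], [-0.001, -0.0, -1.0]]
contact_force: [-0.3, -0.4, -2.4]
grip_width: 0.0594
t 44.60 p [0.5559 0.1033 0.151 ] ang -2.3 F [-0.3 -0.4 -2.4] w 0.0594 j [ 0.07  0.39 -0.11  1.07  0.    1.68]
front foot edge cradle [27.9  8.2  4.7]
clock: 44.9
ee_pos: [0.5562, 0.1033, 0.1475]
ee_rot: [[0.999, -0.04, -0.002], [-0.04, -0.999, 0.0], [-0.002, -0.0, -1.0]]
contact_force: [-4.6, -0.3, 0.6]
grip_width: 0.0592
t 44.90 p [0.5562 0.1033 0.1475] ang -2.3 F [-4.6 -0.3  0.6] w 0.0592 j [ 0.07  0.4  -0.11  1.07  0.    1.68]
front foot edge cradle [26.4  8.3  1.5]
```

View pics/s21c.png

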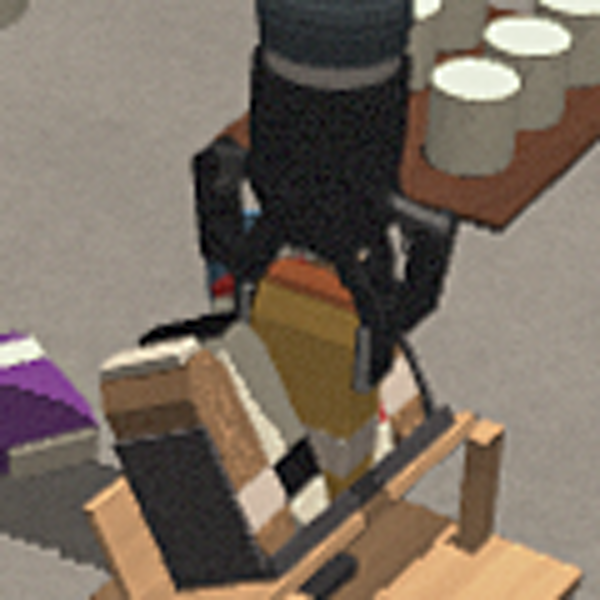

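```bash
python3 -m handwheel '[[[0.15,0,-0.05,0],[0,0,0,0]]]'
python3 -m handwheel '[[[0,0,0,0],[0,0,0,0],[0,0,0,0],[0,0,0,0]]]' 100 30
python3 - <<'E'
from e import *
rep(); pic("s22")
E
```

```text
clock: 45.15
ee_pos: [0.5565, 0.1033, 0.1476]
ee_rot: [[0.999, -0.04, -0.004], [-0.04, -0.999, 0.0], [-0.004, -0.0, -1.0]]
contact_force: [-7.3, -0.6, 1.7]
grip_width: 0.0596
clock: 45.55
ee_pos: [0.5597, 0.1032, 0.1486]
ee_rot: [[0.999, -0.04, 0.002], [-0.04, -0.999, 0.0], [0.002, -0.0, -1.0]]
contact_force: [-0.1, -0.8, 0.7]
grip_width: 0.0856
t 45.55 p [0.5597 0.1032 0.1486] ang -2.3 F [-0.1 -0.8  0.7] w 0.0856 j [ 0.07  0.4  -0.1   1.07  0.    1.68]
front foot edge cradle [30.   8.3  0.7]
```

View pics/s22c.png

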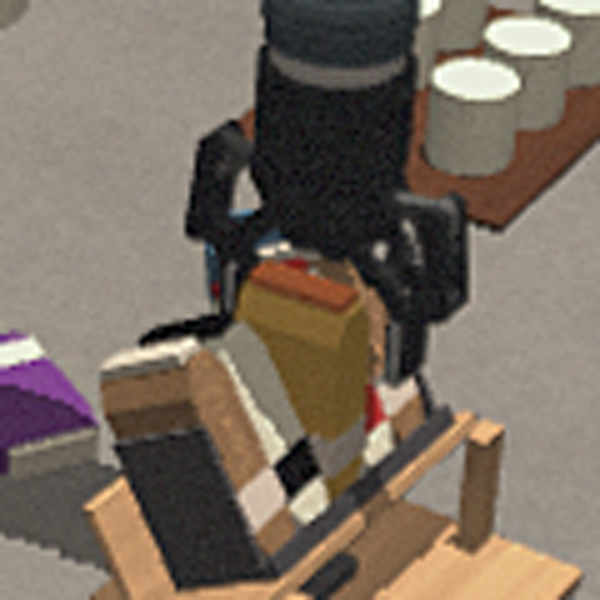

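```bash
python3 -m handwheel '[[[-0.5,0,-0.1,0],[-0.5,0,-0.2,0],[-0.5,0,-0.3,0],[-0.5,0,-0.3,0],[0,0,0,0]]]'
python3 - <<'E'
from e import *
rep()
E
python3 -m handwheel '[[[-0.5,0,-0.4,0],[-0.5,0,-0.4,0],[-0.5,0,-0.4,0],[-0.5,0,-0.4,0],[0,0,0,0]]]'
python3 - <<'E'
from e import *
rep(); pic("s23")
E
```

```text
clock: 46.1
ee_pos: [0.5379, 0.1041, 0.1578]
ee_rot: [[0.999, -0.04, -0.0], [-0.04, -0.999, -0.0], [-0.0, 0.0, -1.0]]
contact_force: [-1.5, 0.7, 0.8]
grip_width: 0.0857
t 46.10 p [0.5379 0.1041 0.1578] ang -2.3 F [-1.5  0.7  0.8] w 0.0857 j [ 0.08  0.35 -0.15  1.07 -0.    1.69]
front foot edge cradle [15.7  8.3 19.6]
clock: 46.6
ee_pos: [0.5186, 0.1048, 0.1741]
ee_rot: [[0.999, -0.04, 0.001], [-0.04, -0.999, 0.0], [0.001, -0.0, -1.0]]
contact_force: [0.8, 0.5, -0.8]
grip_width: 0.0852
t 46.60 p [0.5186 0.1048 0.1741] ang -2.3 F [ 0.8  0.5 -0.8] w 0.0852 j [ 0.08  0.31 -0.17  1.09 -0.    1.69]
front foot edge cradle [ 7.1  8.3 43.3]
```

View pics/s23c.png

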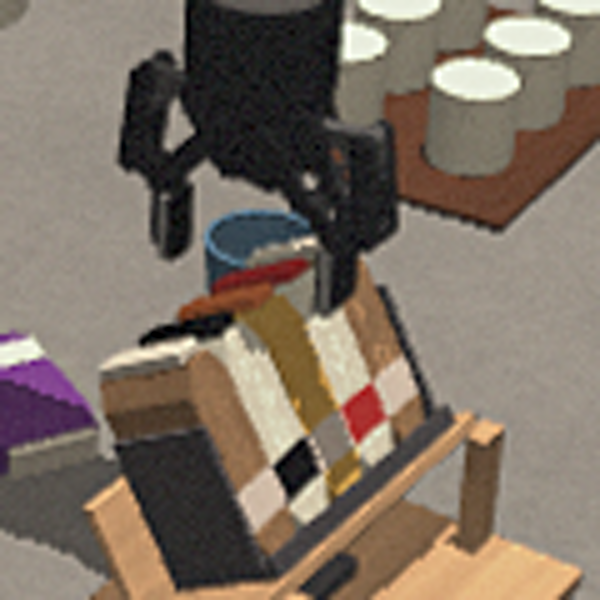

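```bash
python3 -m handwheel '[[[-0.6,0,-1,0],[-1,0,-1.8,0],[-1,0,-2,0],[-1,0,-2.4,0],[-1,0,-2.4,0],[0,0,-2.4,0],[0,0,0,0]]]'
python3 - <<'E'
from e import *
rep(); pic("s24"); snap("wrist","pics/w24.png"); snap("top","pics/top5.png"); cv2.imwrite("pics/top5c.png",cv2.resize(cv2.imread("pics/top5.png")[160:272,222:352],(696,600),interpolation=cv2.INTER_CUBIC))
E
```

```text
clock: 47.35
ee_pos: [0.4742, 0.1069, 0.2972]
ee_rot: [[0.999, -0.04, 0.007], [-0.04, -0.999, 0.0], [0.007, -0.001, -1.0]]
contact_force: [0.8, -0.5, 0.0]
grip_width: 0.0851
t 47.35 p [0.4742 0.1069 0.2972] ang -2.3 F [ 0.8 -0.5  0. ] w 0.0851 j [ 0.09  0.18 -0.02  1.37 -0.    1.7 ]
front foot edge cradle [ 30.2   8.5 172.1]
t 47.40 p [0.4738 0.1067 0.2952] ang -2.3 F [ 0.2 -0.4 -0.8] w 0.0854 j [ 0.09  0.18 -0.02  1.37 -0.    1.7 ]
```

View pics/s24c.png

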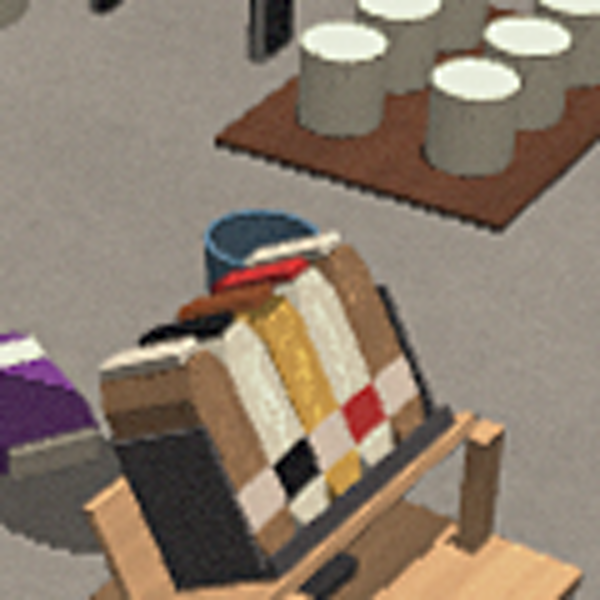

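View pics/top5c.png

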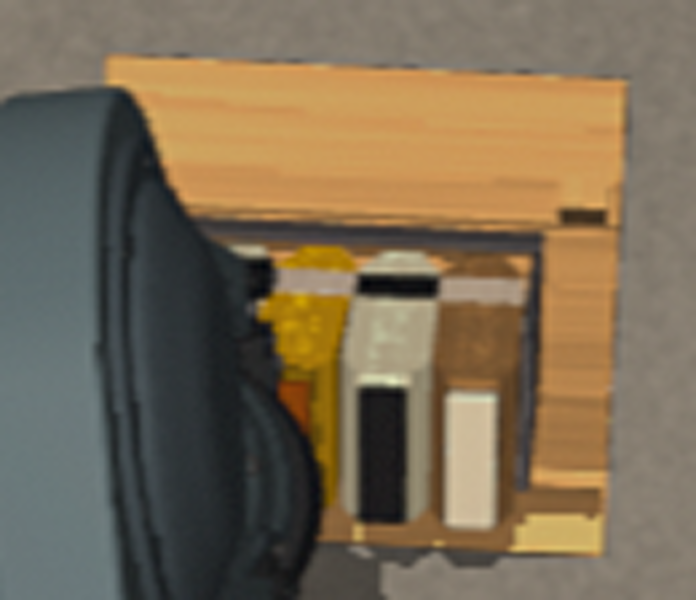

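View pics/w24.png

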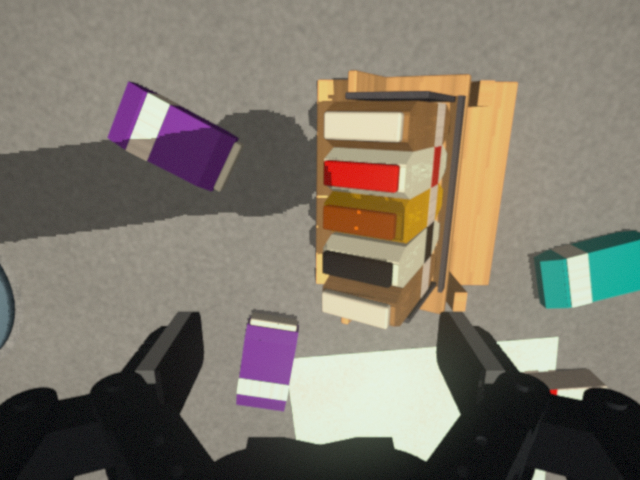

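```bash
python3 -m handwheel '[[[-0.5,1.5,-1,0],[-0.5,2.5,-1,0],[-0.5,2.7,0,0],[0,2.7,0,0],[0,2.7,0,0],[0,2.7,0,0],[0,2,0,0],[0,0,0,0]]]'
python3 - <<'E'
from e import *
rep(); pic("s25"); snap("top","pics/top6.png"); cv2.imwrite("pics/top6c.png",cv2.resize(cv2.imread("pics/top6.png")[160:272,222:352],(696,600),interpolation=cv2.INTER_CUBIC))
K,M=load("pics/s25.png"); s=cv2.imread("pics/s25.png"); off=np.array([300,160]); im=cv2.resize(s[160:250,300:390],None,fx=6.5,fy=6.5,interpolation=cv2.INTER_CUBIC)
for y,cc in ((8,(255,0,0)),(-58,(0,200,0))): wire(im,K,M,Rc,tc+Rc@np.array([-.001,y/1e3,0]),cc,off,6.5)
cv2.imwrite("pics/ov4.png",im)
E
```

```text
clock: 48.3
ee_pos: [0.4503, -0.0624, 0.3117]
ee_rot: [[0.999, -0.044, -0.003], [-0.044, -0.999, 0.0], [-0.003, 0.0, -1.0]]
contact_force: [0.2, -0.2, 0.6]
grip_width: 0.0853
t 48.30 p [ 0.4503 -0.0624  0.3117] ang -2.5 F [ 0.2 -0.2  0.6] w 0.0853 j [-0.28  0.12 -0.05  1.4  -0.    1.34]
front foot edge cradle [  22.7 -161.5  193.3]
```

View pics/top6c.png

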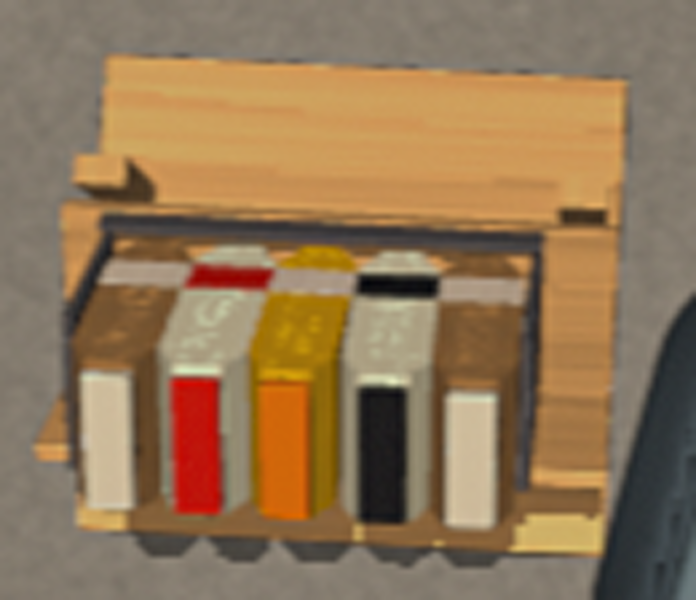

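View pics/ov4.png

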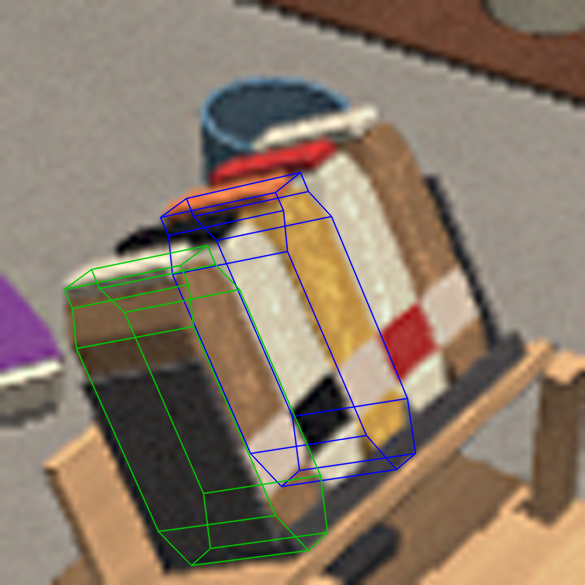

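View pics/top6.png

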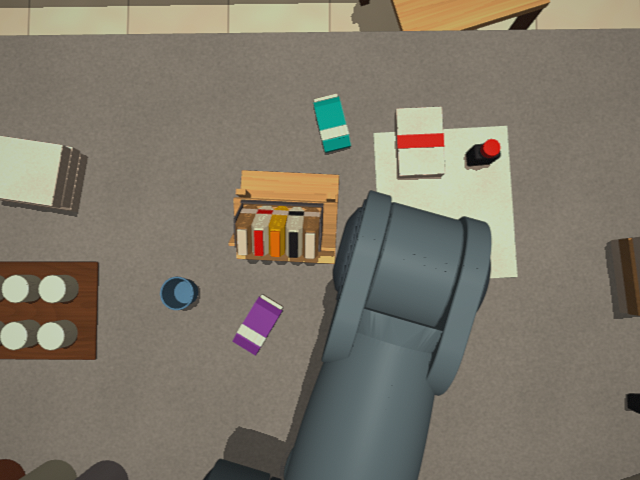

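```bash
python3 - <<'E'
from e import *
a=cv2.imread("pics/top0.png");b=cv2.imread("pics/top6.png")
def pur(i): 
    h=cv2.cvtColor(i,cv2.COLOR_BGR2HSV); m=cv2.inRange(h,(135,80,40),(160,255,255)); n,l,s,c=cv2.connectedComponentsWithStats(m)
    return [(s[k][:5].tolist(),c[k].round(1).tolist(),np.round(cv2.minAreaRect(np.argwhere(l==k)[:,::-1].astype(np.float32))[2],1)) for k in range(1,n) if s[k][4]>100]
print(pur(a));print(pur(b))
A=cv2.resize(a[285:360,220:295],(390,390));B=cv2.resize(b[285:360,220:295],(390,390)); cv2.imwrite("pics/pp.png",cv2.hconcat([A,B]))
for n in ("pics/s4.png","pics/s25.png","pics/scene0.png"): print(n,pur(cv2.imread(n)))
E
```

```text
[([354, 274, 36, 34, 850], [371.3, 290.6], np.float64(12.5)), ([395, 284, 15, 28, 265], [402.0, 297.5], np.float64(12.1)), ([245, 294, 39, 40, 867], [263.7, 313.5], np.float64(29.7)), ([235, 331, 28, 21, 257], [248.4, 341.0], np.float64(30.3))]
[([243, 297, 39, 40, 863], [261.9, 316.9], np.float64(30.6)), ([233, 334, 27, 21, 255], [245.9, 344.0], np.float64(31.0))]
pics/s4.png [([282, 203, 28, 23, 384], [294.1, 212.7], np.float64(59.5)), ([244, 251, 35, 28, 520], [262.7, 262.5], np.float64(51.7)), ([229, 264, 23, 22, 296], [240.2, 274.6], np.float64(35.0))]
pics/s25.png [([281, 202, 28, 23, 378], [292.9, 211.3], np.float64(60.9)), ([244, 251, 35, 28, 519], [262.6, 262.5], np.float64(51.7)), ([229, 264, 23, 22, 295], [240.1, 274.6], np.float64(35.0))]
pics/scene0.png [([282, 203, 29, 23, 389], [294.2, 212.7], np.float64(60.9)), ([244, 251, 35, 19, 415], [262.5, 260.2], np.float64(11.3)), ([229, 264, 20, 22, 260], [238.9, 274.0], np.float64(36.0))]
```

View pics/pp.png

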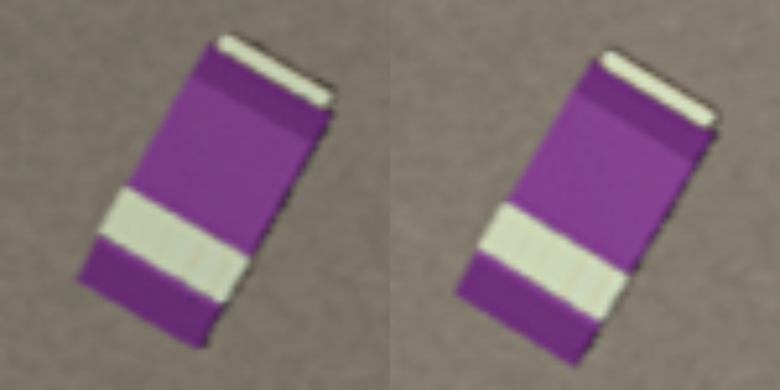

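```bash
python3 - <<'E'
from workcell import sign_off, telemetry
print(telemetry.get_obs()["clock"]); print(sign_off())
E
```

```text
48.4
the job is handed in; nothing more can be done
None
```

The yellow tin is in the rack between the red-lidded and black-lidded tins, standing on the rack floor like the others. I let go and handed the job in at 48.4 s, with the gripper clear of everything. It did not go cleanly: the tin fell once, and that moved a purple look-alike pack.

**What happened**
- **First try:** I held the tin across its 32 mm thickness and tilted it 30°. I let go with the foot about 48 mm above the floor. The tin tipped back over the back board and fell onto the counter.
- **Second try:** I picked it up again, turned it upright against the rack's front edge and re-gripped it across its 60 mm depth. I then lowered it foot first into the gap, which the first try had already widened, and let it lean back onto the board. Sideways force stayed within about 4 N, and the largest reading, when the foot met the floor, was about 7 N.

**Last checks**
- **Row and tin height:** in the top and scene pictures all five tins stand side by side with their lids and bands in line. The model outline of a fully seated tin matches the yellow one to within what I can read in the picture, about 1–2 mm. I did not press on the lid to confirm it.
- **Bystanders:** the syrup bottle, carton and tea cup look unmoved in the top picture, which I judged by eye.
- **Failed check:** the purple pack on the robot side of the rack moved about 8 mm and turned about 1°, most likely from the fall. I left it there because it lies at the edge of the arm's reach.

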